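Close a three-stave glue-up in the spring-return edge-gluing jig and hold it

TASK

Lay the three loose wooden staves flat on the bed of the edge-gluing jig, crosswise and side by side between its fence and its pressing bar, each centred on the board so that their ends come out even, with gaps between them no wider than your fingers need. Then push the jig's spring-return lever down until its arm is level, and not clearly below level, so that the pressing bar closes the row and squeezes it against the fence, and finish the job while still holding the lever level: the lever does not latch, so do not let go of it. Leave the glue bottle, the wax tin and the marking gauge standing where they are.

Things in the scene. Friction and masses are not known exactly. Their poses are not given: they have to be found in the camera images.
- jig: Edge-gluing jig screwed to the bench: plywood board 104 mm wide (x), y from -200 to +215 mm, 18 mm thick; origin on the bench surface, z up. The bed is the board's top (z 18), open for 148 mm along y between fence (+y end) and pressing bar. Behind the bar, towards -y: ram, guide block (to z 62), two steel cheeks (at y -120, to z 122) and the lever, which sticks out over the -y end.
- row_end (a point): Foot of the fence's inner face: middle of the board, bed level (jig x 0, y +165, z 18 mm). Axes as the jig's; the row starts here and grows along -y. The fence is a wooden batten across the whole board, 25 mm thick and only 9 mm high above the bed (top 27 mm above the bench), so fingers holding a stave by its upper half clear it.
- press_bar: Wooden pressing bar, 104 mm along jig x; origin at the foot of its front face (towards the fence), axes as the jig's. Front part 18 mm thick, 10 mm high over the bed; behind it a back 10 mm thick, 32 mm high. Moves along +y by 68 mm per rad of lever from 148 mm off the fence until it meets the staves (closed row 90 mm); then its two springs give (4 N + 0.6 N/mm).
- lever (a joint): Angle of the spring-return lever in rad: 0 = up at rest (arm 57 degrees above level, slanting up and away from the fence), 1.0 = arm exactly level, 1.2 = lower stop. It springs back to 0 when let go. With three staves in the bed the row closes at about 0.85. It takes about 5 to 10 N straight down on the handle.
- pivot (a point): Axis of the lever (parallel to jig x), at jig x 0, y -120, z 100 mm; turns with the jig.
- handle (a point): T-handle of the lever: dark wooden round cross grip 28 mm in diameter, 100 mm long along jig x; press its top from above. This point is its centre, 170 mm from the pivot axis: at lever angle q it lies at jig x 0, y = -120 - 170 cos(1-q), z = 100 + 170 sin(1-q) mm (level: y -290, z 100). A steel arm 12 mm wide, 20 mm deep meets its middle from the pivot side.
- stave_a: Loose wooden stave 30 x 120 x 20 mm, lying flat on the bench; origin at the centre of its underside, long side along its y, 30 mm width along its x. The three staves are alike and may lie in the row in any order. About 50 g.
- stave_b: Second stave, same as stave_a.
- stave_c: Third stave, same as stave_a.
- glue_bottle: White glue bottle standing upright, 46 mm in diameter, 101 mm high, origin at the centre of its base. Bystander: leave alone.
- wax_tin: Flat round tin with green lid, 72 mm in diameter, 27 mm high, origin at the centre of its base. Bystander: leave alone.
- gauge: Wooden marking gauge, 60 x 200 x 70 mm, lying on the bench, origin at the centre of its underside, stem along its y. Bystander: leave alone.

How it is judged:
By the outcome, as a careful person would: the job done as asked, in the order asked, and still so for the second after the job is handed in, while the arm keeps its last pose, push and grip.
It also fails if it takes over 72 s, if anything falls off the work surface, if the arm or the gripper's body presses on something with over 40 N, if the wrist force passes 120 N, or if a joint passes its speed limit or range.

ROBOT

A 6-joint arm with a two-finger parallel gripper is mounted at the origin on a cart in front of the work surface, level with it; the furniture and walls round the work are solid. World frame = base frame: x ahead of the robot, y to its left, z up, the work surface at z = 0. Lengths are in mm, angles in rad, forces in N, time in s.
With the tool pointing down it reaches from about 350 to 775 mm from the base axis. Payload 7.3 kg.
Tool frame: the origin (TCP) lies on the centre line of the jaws, within the pads' length; the fingertips stand 22 mm ahead of it and the grasp point (between the pads) lies 3 mm ahead of it; z points along the fingers, y is the direction in which the jaws open and shut (so a half turn about z gives the same grasp; the last joint's range is limited). The gripper opens to 92 mm and grips with 3 to 60 N. Pads are 19 mm wide; open, the fingers measure 130 mm over their backs; the gripper's body (75 mm by 190 mm) begins 47 mm behind the grasp point.
Start: joints at [-0.146, 0.342, 1.524, -0, 1.275, -0.146], TCP at [525.017, 0.02, 248.741] pointing down, gripper open.
Joint ranges: [-2.53, 2.53], [-0.77, 2.02], [0.04, 2.7], [-1, 4.14], [0.28, 2.66], [-3.11, 3.11]. Speed limits (rad/s): [2.57, 2.57, 3.14, 3.14, 3.14, 3.14].

INTERFACE

Orientations are given as [roll, pitch, yaw] about the fixed x, y, z axes, in that order (R = Rz(yaw) Ry(pitch) Rx(roll)).
In Python, from plant import bot gives the robot as it stands.
- The arm moves only by the tool play_rows, never from a script. Its argument "moves" is one flat list of numbers, 5 for each row, row after row: the closure in counts, from 0 (fully open) to 255 (shut), then the shift along the tool's x, y, z in mm, then the turn about the tool's z in degrees. A call has 1 to 8 rows; each row is the pose to reach, as a shift and turn from the pose commanded when the call began, along the tool's axes at that moment; what a row does not reach only later rows make up. A row lasts 1/12 s, in which the tool goes at most 41.7 mm and 7.16 degrees, less where a joint would pass 70% of its speed; a pose out of reach is approached as far as the arm can. A call with a gripper value outside its range is refused whole. The fingers move at their own pace and stop on an object; the grip force is fixed at half the most. Time passes only in rows, so rows that repeat a pose let the fingers close. It gives the time, the measured TCP pose, the force and the opening at its end, in the units of the state.
- bot.get_obs(): the state, without advancing time (a new reading comes with each control period).
- bot.capture(name): name is "scene" or "side" or "wrist"; returns a dict with "color" (480x640x3 uint8, red, green, blue), "fx", "fy", "cx", "cy" (pixels), "world_to_cam" (4x4, takes a point from world to camera coordinates); the wrist camera has in their place "T_tool_cam" (4x4, takes a point from camera to tool coordinates, whose origin is the TCP and whose axes are the flange's). Camera axes: x right, y down, z forward; pixel columns grow to the right and rows downward; lengths in mm; the calibration is good to about 2 mm. A picture is of the moment at which its call begins: read the wrist's pose just before it. There is no depth.
- bot.close_job(): hands the job in, once; it reports no verdict.
The state is a dict: "time": time; "joint_positions": joint angles; "dq": joint speeds; "tau": joint torques, N m; "tool_pos": TCP position; "tcp_rot": TCP orientation; "contact_force": force on the tool from outside, world axes, zero at the start; "moment": the same for the moment, N m; "grip_width": finger opening in mm.
Only numpy, scipy, OpenCV 4.12 (cv2) and the standard library are available. Lean on these libraries where they do the work, as an engineer would, in place of code of your own. Each camera call takes 0.05 s, during which the arm holds its last target.

## Working session

There is one attempt and no reset: what is moved stays moved. The work goes in short steps, Python scripts to look and compute and a tool call to move; the robot and the scene stay as the last step left them, time stands still between calls to the robot, and variables do not carry over. Pictures are saved under pics/ and viewed, and the job is handed in when it is done.

Besides the shell and the picture viewer there is one more tool, called after "Call:" by a JSON object that holds its "fn" and its "kwargs", one argument or row to a line. play_rows: Moves the arm, as the interface text tells. Its arguments: {"type":"object","properties":{"moves":{"type":"array","items":{"type":"number"}}},"required":["moves"]}

```bash
mkdir -p pics; ls; python3 - <<'E'
from plant import bot
import cv2
o=bot.get_obs(); print(o)
for n in ("scene","side","wrist"):
    c=bot.capture(n); cv2.imwrite(f"pics/{n}0.png",c["color"][:,:,::-1])
    print(n,{k:(v.tolist() if hasattr(v,'tolist') else v) for k,v in c.items() if k!="color"})
E
```

```text
pics
{'time': 0.0, 'joint_positions': array([-1.45974267e-01,  3.42727912e-01,  1.52502621e+00,  1.66070657e-05,
        1.27541639e+00, -1.46006392e-01]), 'dq': array([-0.00125814, -0.0009232 ,  0.00084771,  0.0005077 ,  0.0017591 ,
        0.00017278]), 'tau': array([ 7.61924657e-04, -4.31245601e+01, -2.44219762e+01,  7.17750052e-02,
        5.59406646e-02, -1.04314388e-04]), 'tool_pos': array([5.24617585e+02, 9.67459494e-02, 2.48039046e+02]), 'tcp_rot': array([-3.14003389e+00, -2.45270799e-04,  1.57082341e+00]), 'contact_force': array([-0.21305773, -0.04595964, -0.51510107]), 'moment': array([-0.0309679 ,  0.00965142, -0.07376081]), 'grip_width': 92.10820055210282}
scene {'fx': 443.94206808029736, 'fy': 443.94206808029736, 'cx': 320.23640691961026, 'cy': 233.93297423862657, 'world_to_cam': [[0.8287784160173832, -0.5594918241394807, 0.009758886452550172, -434.44658193007393], [-0.294694179437706, -0.4512247560864796, -0.8423488351628644, 347.0718509619277], [0.4756907375062652, 0.6952446463050063, -0.5388443226340722, 712.0163118371647], [0.0, 0.0, 0.0, 1.0]]}
side {'fx': 453.2399924886648, 'fy': 453.2399924886648, 'cx': 315.55491346408996, 'cy': 238.7758735650164, 'world_to_cam': [[0.9167118580669719, -0.3993487319970027, -0.012647510892897711, -476.3952474058627], [-0.16963441413915903, -0.36034864410541584, -0.9172638770991979, 266.42557392455217], [0.36175065282465513, 0.8430121262139556, -0.39807916327931736, 981.6929568604861], [0.0, 0.0, 0.0, 1.0]]}
wrist {'fx': 347.5209233502149, 'fy': 347.5209233502149, 'cx': 317.32744466472855, 'cy': 240.9489793507528, 'T_tool_cam': [[7.25380068808792e-05, -0.9593247407717648, -0.2823048644310289, 77.19303470489974], [0.9999998744338505, 0.00020956930203861712, -0.0004552065329742284, -0.05308665171932514], [0.0004958533226439926, -0.2823047959633198, 0.9593246355147917, -134.8765088070294], [0.0, 0.0, 0.0, 1.0]]}
```

View pics/scene0.png

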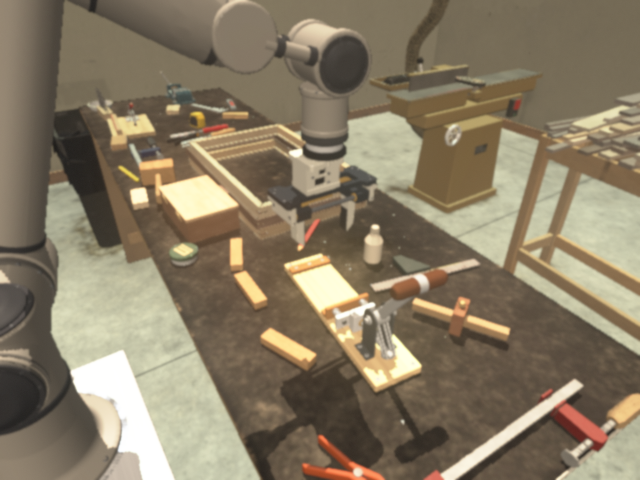

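View pics/side0.png

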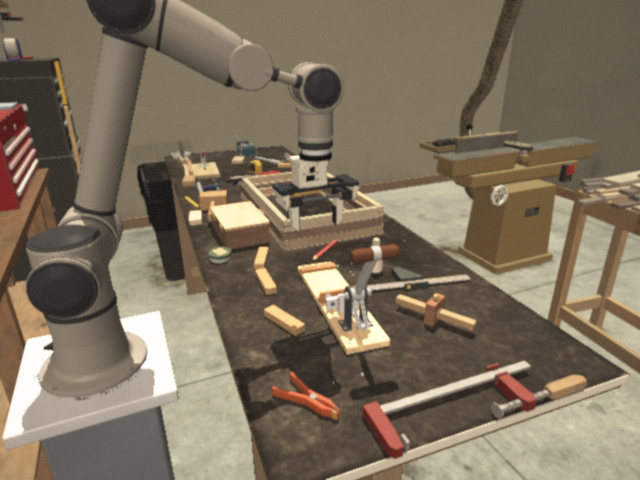

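View pics/wrist0.png

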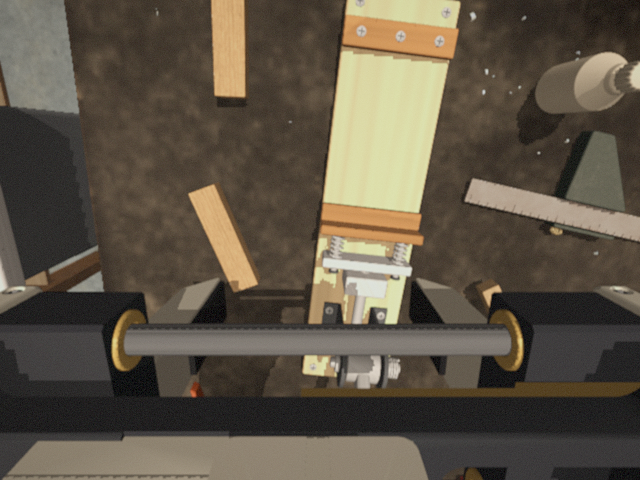

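```bash
cat > h.py <<'E'
import numpy as np, cv2
from scipy.spatial.transform import Rotation as R
from plant import bot
def cam(n):
    o=bot.get_obs(); c=bot.capture(n)
    if n=="wrist":
        T=np.eye(4); T[:3,:3]=R.from_euler('xyz',o['tcp_rot']).as_matrix(); T[:3,3]=o['tool_pos']
        M=T@np.array(c['T_tool_cam'])
    else: M=np.linalg.inv(np.array(c['world_to_cam']))
    d=dict(M=M,K=np.array([c['fx'],c['fy'],c['cx'],c['cy']]),im=c['color'])
    return d,o
def save(name,d):
    cv2.imwrite(f'pics/{name}.png',d['im'][:,:,::-1]); np.savez(f'{name}.npz',**d)
def load(name): return dict(np.load(f'{name}.npz'))
def crop(name,x0,y0,x1,y1,s,out):
    im=cv2.imread(f'pics/{name}.png')[y0:y1,x0:x1]
    cv2.imwrite(f'pics/{out}.png',cv2.resize(im,None,fx=s,fy=s,interpolation=cv2.INTER_CUBIC))
def px2w(d,u,v,z):
    fx,fy,cx,cy=d['K']; r=d['M'][:3,:3]@np.array([(u-cx)/fx,(v-cy)/fy,1]); o=d['M'][:3,3]
    return o+r*(z-o[2])/r[2]
def w2px(d,p):
    q=np.linalg.inv(d['M'])@np.append(p,1); fx,fy,cx,cy=d['K']
    return np.array([fx*q[0]/q[2]+cx,fy*q[1]/q[2]+cy])
E
python3 - <<'E'
from h import *
d,o=cam('wrist'); save('w1',d); d,o=cam('scene'); save('s1',d)
crop('w1',180,0,480,225,2.66,'w1a'); crop('s1',220,220,420,390,4,'s1a')
E
```

```text
(no output)
```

View pics/w1a.png

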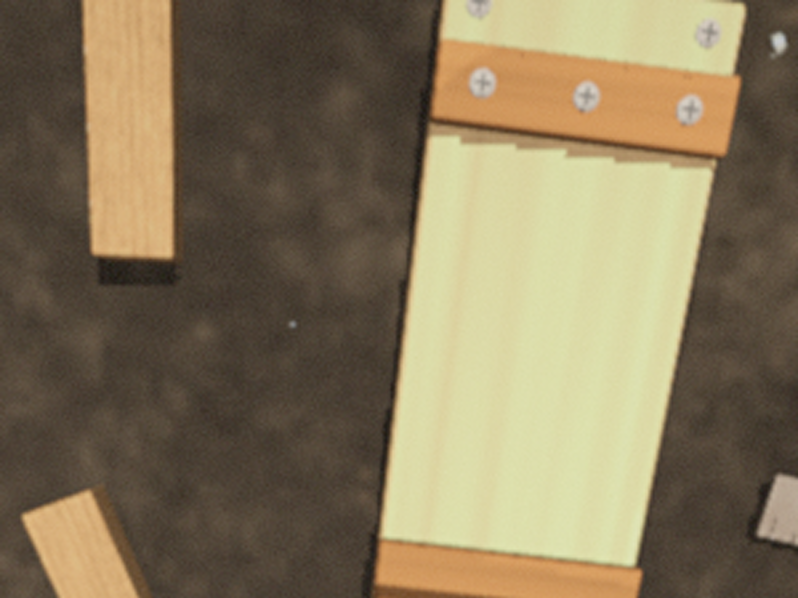

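View pics/s1a.png

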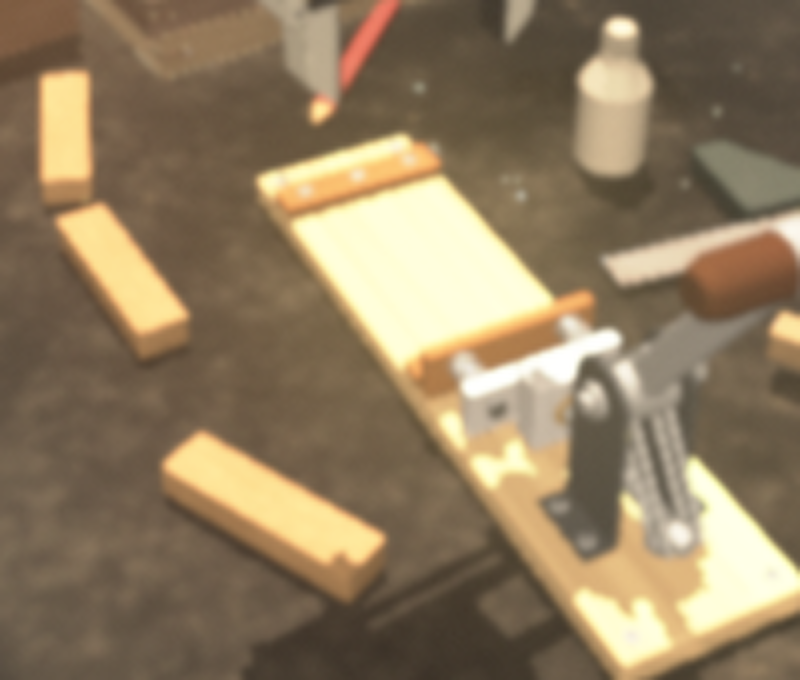

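```bash
cat > jig.py <<'E'
from h import *
from scipy.optimize import least_squares
def fit(d,obs,x0=(500,0,0)):
    J=np.array([o[0] for o in obs],float); P=np.array([o[1] for o in obs],float)
    def tw(x):
        c,s=np.cos(x[2]),np.sin(x[2]); return np.c_[x[0]+c*J[:,0]-s*J[:,1],x[1]+s*J[:,0]+c*J[:,1],J[:,2]]
    f=lambda x:(np.array([w2px(d,p) for p in tw(x)])-P).ravel()
    r=least_squares(f,x0,x_scale=(100,100,.1)); return r.x,r.fun.reshape(-1,2)
E
python3 - <<'E'
from jig import *
d=load('w1')
o=[((-52,165,27),(432,121)),((52,165,27),(726,156)),((-52,190,27),(443,40)),((52,190,27),(741,76)),((-52,17,28),(380,541)),((52,17,28),(641,570)),((52,215,18),(746,5))]
o=[(a,(b[0]/2.66+180,b[1]/2.66)) for a,b in o]
x,r=fit(d,o); print(x,np.degrees(x[2])); print(r)
s=load('s1')
c,si=np.cos(x[2]),np.sin(x[2])
for p in [(52,215,18),(-52,215,18),(52,-200,18),(-52,-200,18),(0,-120-170*np.cos(1),100+170*np.sin(1))]:
    w=(x[0]+c*p[0]-si*p[1],x[1]+si*p[0]+c*p[1],p[2]); print(p,np.round(w),w2px(s,w))
# staves from wrist, z=20 top
for n,ps in dict(s1=[(92,256),(173,259),(83,0),(171,0)],s2=[(22,515),(94,489)]).items():
    print(n,[px2w(d,u/2.66+180,v/2.66,20)[:2].round(1) for u,v in ps])
print([px2w(d,u,v,20)[:2].round(1) for u,v in [(190,194),(214,185),(233,290),(257,282)]])
for n,ps in dict(far=[(40,73),(88,70),(91,180),(43,180)],mid=[(57,215),(102,203),(187,318),(140,338)],near=[(163,466),(200,432),(385,540),(345,578)]).items():
    q=np.array([px2w(s,u/4+220,v/4+220,20)[:2] for u,v in ps]); print(n,q.round(1).tolist(),q.mean(0))
E
```

```text
[ 5.79427081e+02 -1.03228060e+01 -1.13439612e-01] -6.499611001648884
[[-0.85113623 -0.36469541]
 [ 0.06328863  0.66883523]
 [-1.28029413 -0.91965851]
 [ 0.57799853  0.36610536]
 [-0.27173414  0.71843241]
 [ 0.73174514  1.0296331 ]
 [ 1.0999499  -0.83958423]]
(52, 215, 18) [655. 197.  18.] [319.65287165 253.08971268]
(-52, 215, 18) [552. 209.  18.] [282.75848215 263.84747727]
(52, -200, 18) [ 608. -215.   18.] [420.5061825  365.47236101]
(-52, -200, 18) [ 505. -203.   18.] [374.54074252 386.12402454]
(0, np.float64(-211.85139199758376), np.float64(243.0500674173424)) [ 555. -221.  243.] [417.66270764 284.17559291]
s1 [array([424.5, 116.8]), array([454. , 115.8]), array([428.2, 197.7]), array([458.1, 197.7])]
s2 [array([389. ,  22.1]), array([418.2,  32.2])]
[array([390.8,  21.6]), array([416.7,  31. ]), array([428.4, -87.7]), array([456.2, -77.9])]
far [[489.7, 386.1], [518.4, 371.8], [465.5, 257.0], [440.7, 273.3]] [478.58176757 322.04493059]
mid [[433.0, 236.1], [460.9, 232.0], [453.9, 110.2], [424.4, 109.7]] [443.01920486 171.99469516]
near [[390.1, 16.9], [417.2, 27.8], [456.8, -85.7], [428.1, -94.7]] [423.08354785 -33.90634182]
```

Call:
{"fn": "play_rows", "kwargs": {
  "moves": [0,-50,-45,0,-7,0,-90,-90,0,-14,0,-100,-95,0,-19.4,0,-100,-95,0,-19.4,0,-100,-95,0,-19.4,0,-100,-95,0,-19.4]
}}

```text
time: 0.75
tool_pos: [429.7, -100.6, 249.0]
tcp_rot: [3.141, 0.0, 1.907]
contact_force: [-0.1, 1.2, -0.2]
grip_width: 92.2
```

```bash
python3 - <<'E'
from h import *
d,o=cam('wrist'); save('w2',d); print(o['tool_pos'],np.degrees(o['tcp_rot']),o['time'])
d,o=cam('scene'); save('s2',d)
E
```

```text
[ 429.72235151 -100.59005071  249.00217827] [1.79956765e+02 1.49414765e-02 1.09241487e+02] 0.75
```

View pics/w2.png

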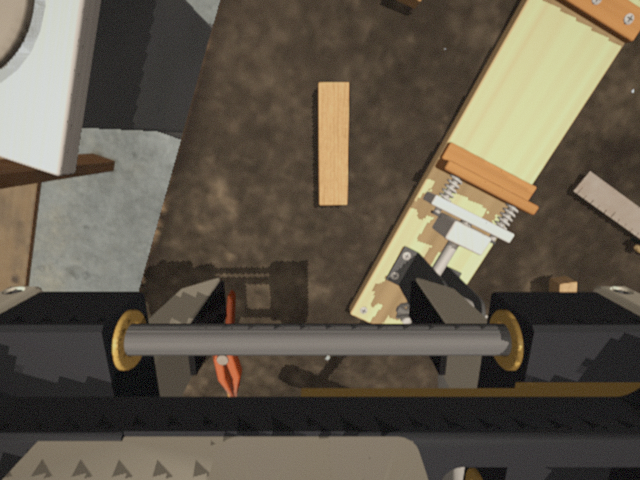

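View pics/s2.png

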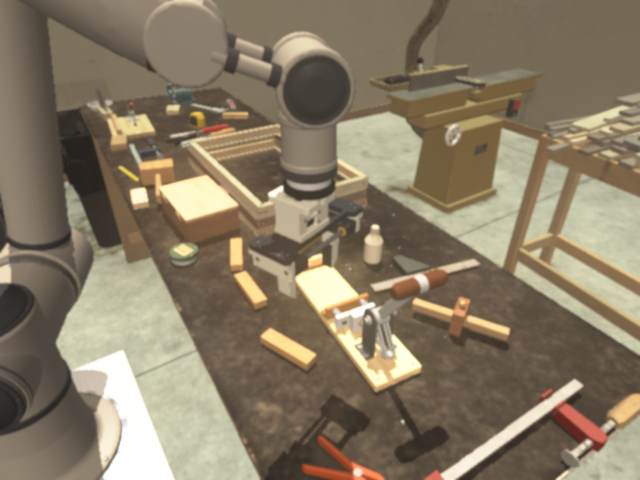

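```bash
python3 - <<'E'
from h import *
crop('w2',290,60,380,225,3.6,'w2a')
d=load('w2'); s=load('s2')
q=np.array([px2w(d,u,v,20)[:2] for u,v in [(319,82),(349.5,82),(347.5,205.5),(319.5,206)]]); print(q,q.mean(0))
a=(q[0]+q[1]-q[2]-q[3])/2; print(np.hypot(*a),np.degrees(np.arctan2(a[1],a[0])), np.hypot(*(q[0]-q[1])),np.hypot(*(q[2]-q[3])))
print('bottle',px2w(s,373,262,0),'tin',px2w(s,184,258,0),'box',px2w(s,197,240,0),px2w(s,242,215,0),px2w(s,160,200,0),'frame',px2w(s,270,233,0))
E
```

```text
[[388.82018504  22.25791674]
 [416.51952747  31.93029262]
 [457.11705123 -81.24452413]
 [429.28171991 -91.52858979]] [422.93462091 -29.64622614]
120.50105108751937 109.65414716958999 29.33953690843988 29.67436059102821
bottle [763.17641814 109.45714612   0.        ] tin [361.4465889  394.00414751   0.        ] box [420.80217944 457.09952609   0.        ] [584.93318541 514.56545392   0.        ] [406.96563365 744.4722469    0.        ] frame [607.15551295 378.53209294   0.        ]
```

View pics/w2a.png

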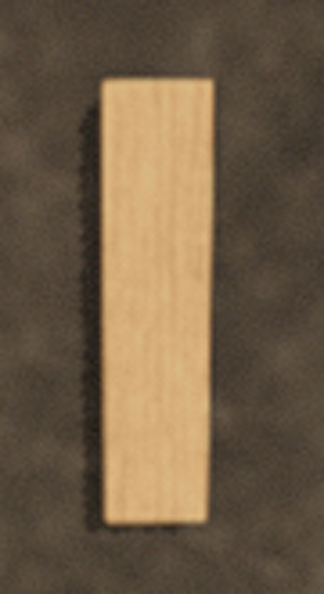

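```bash
cat >> h.py <<'E'
def to(x,y,z,psi):
    o=bot.get_obs(); Rm=R.from_euler('xyz',o['tcp_rot']).as_matrix()
    ps=np.degrees(o['tcp_rot'][2]); dp=(psi-ps+180)%360-180
    print('t',round(o['time'],2),'now',o['tool_pos'].round(1),'psi',round(ps,2),'f',o['contact_force'].round(1),'w',round(o['grip_width'],1))
    print('shift',(Rm.T@(np.array([x,y,z])-o['tool_pos'])).round(1),'turn',round(-dp,1))
E
python3 - <<'E'
from h import *
to(422.9,-29.7,33.5,109.7)
E
```

```text
t 0.85 now [430.5 -99.7 248.9] psi 109.38 f [-0.4 -1.2 -0.3] w 91.7
shift [ 68.6  15.9 215.4] turn -0.3
```

Call:
{"fn": "play_rows", "kwargs": {
  "moves": [60,35,8,20,-0.3,60,68.6,15.9,60,-0.3,60,68.6,15.9,100,-0.3,60,68.6,15.9,140,-0.3,60,68.6,15.9,180,-0.3,60,68.6,15.9,205,-0.3,60,68.6,15.9,215,-0.3,60,68.6,15.9,215,-0.3]
}}

```text
time: 1.52
tool_pos: [421.0, -28.6, 31.0]
tcp_rot: [-3.137, -0.003, 1.916]
contact_force: [0.0, -1.1, 0.1]
grip_width: 70.6
```

```bash
python3 - <<'E'
from h import *
to(422.9,-29.7,33.5,109.7)
d,o=cam('side'); save('d3',d); crop('d3',180,200,430,400,3.2,'d3a')
E
```

```text
t 1.52 now [421.  -28.6  31. ] psi 109.78 f [ 0.  -1.1  0.1] w 70.6
shift [-1.6  1.4 -2.5] turn 0.1
```

View pics/d3a.png

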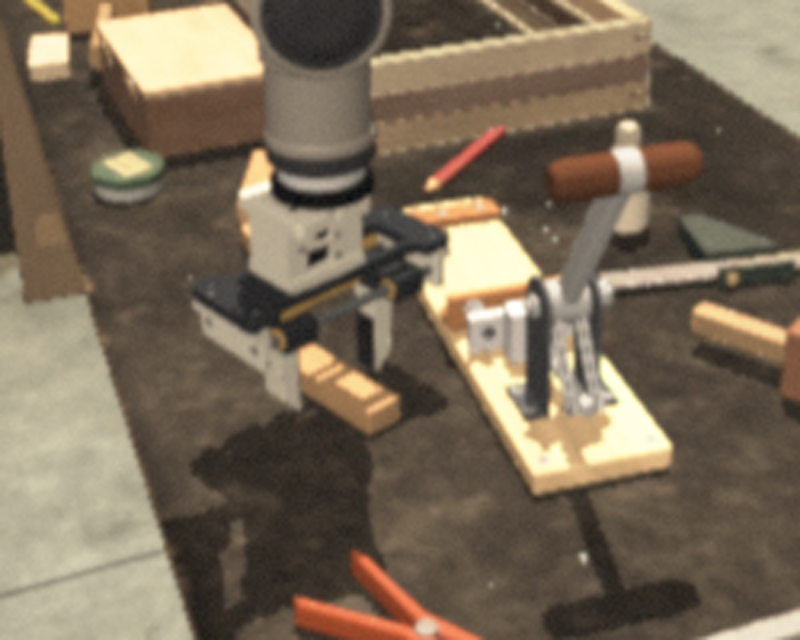

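Call:
{"fn": "play_rows", "kwargs": {
  "moves": [60,-0.5,0.5,-0.5,0,60,-0.5,0.5,-0.5,0]
}}

```text
time: 1.73
tool_pos: [424.2, -30.3, 35.3]
tcp_rot: [3.139, 0.002, 1.915]
contact_force: [0.1, 0.9, -0.6]
grip_width: 70.4
```

```bash
python3 - <<'E'
from h import *
to(422.9,-29.7,33.5,109.7)
E
```

```text
t 1.73 now [424.2 -30.3  35.3] psi 109.74 f [ 0.1  0.9 -0.6] w 70.4
shift [ 1.  -1.1  1.8] turn 0.0
```

Call:
{"fn": "play_rows", "kwargs": {
  "moves": [60,0,0,0,0,255,0,0,0,0,255,0,0,0,0,255,0,0,0,0,255,0,0,0,0,255,0,0,0,0]
}}

```text
time: 2.23
tool_pos: [422.9, -30.4, 34.4]
tcp_rot: [3.141, 0.0, 1.915]
contact_force: [-0.8, 0.3, 0.2]
grip_width: 41.4
```

```bash
python3 - <<'E'
from h import *
to(422.9,-29.7,33.5,109.7)
E
```

```text
t 2.23 now [422.9 -30.4  34.4] psi 109.69 f [-0.8  0.3  0.2] w 41.4
shift [0.6 0.2 0.9] turn -0.0
```

Call:
{"fn": "play_rows", "kwargs": {
  "moves": [255,0,0,0.5,0,255,0,0,0.5,0,255,0,0,0.5,0,255,0,0,0.5,0]
}}

```text
time: 2.57
tool_pos: [422.9, -30.3, 33.7]
tcp_rot: [-3.142, -0.0, 1.915]
contact_force: [0.5, -0.4, -0.3]
grip_width: 29.4
```

```bash
python3 - <<'E'
from h import *
to(422.9,-29.7,130,173.5)
E
```

```text
t 2.57 now [422.9 -30.3  33.7] psi 109.7 f [ 0.5 -0.4 -0.3] w 29.4
shift [  0.6   0.2 -96.3] turn -63.8
```

```bash
python3 - <<'E'
from h import *
to(565,-20,250,83.5)
E
```

```text
t 2.57 now [422.9 -30.3  33.7] psi 109.7 f [ 0.5 -0.4 -0.3] w 29.4
shift [ -38.2  137.3 -216.4] turn 26.2
```

Call:
{"fn": "play_rows", "kwargs": {
  "moves": [255,0,0,-20,0,255,0,0,-50,0,255,0,10,-90,6,255,-10,40,-130,12,255,-20,80,-165,18,255,-30,110,-195,24,255,-38,137,-216,26.2,255,-38,137,-216,26.2]
}}

```text
time: 3.23
tool_pos: [568.8, -19.9, 253.7]
tcp_rot: [3.134, 0.0, 1.455]
contact_force: [-0.6, -0.3, 0.1]
grip_width: 29.4
```

Call:
{"fn": "play_rows", "kwargs": {
  "moves": [255,0,0,0,0,255,0,0,0,0,255,0,0,0,0]
}}

```text
time: 3.48
tool_pos: [562.9, -19.7, 248.0]
tcp_rot: [-3.138, -0.0, 1.458]
contact_force: [-0.9, 0.2, -1.5]
grip_width: 29.7
```

```bash
python3 - <<'E'
from h import *
to(565,-20,250,83.5)
d,o=cam('wrist'); save('w4',d); crop('w4',220,0,470,187,3.2,'w4a');
E
```

```text
t 3.48 now [562.9 -19.7 248. ] psi 83.51 f [-0.9  0.2 -1.5] w 29.7
shift [-0.   2.1 -2. ] turn 0.0
```

View pics/w4.png

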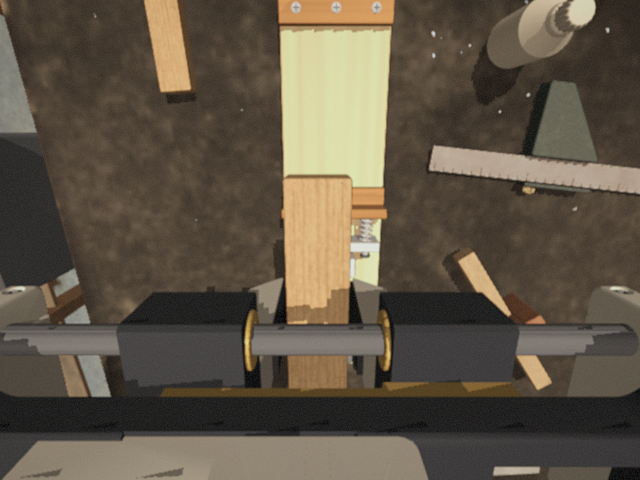

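View pics/w4a.png

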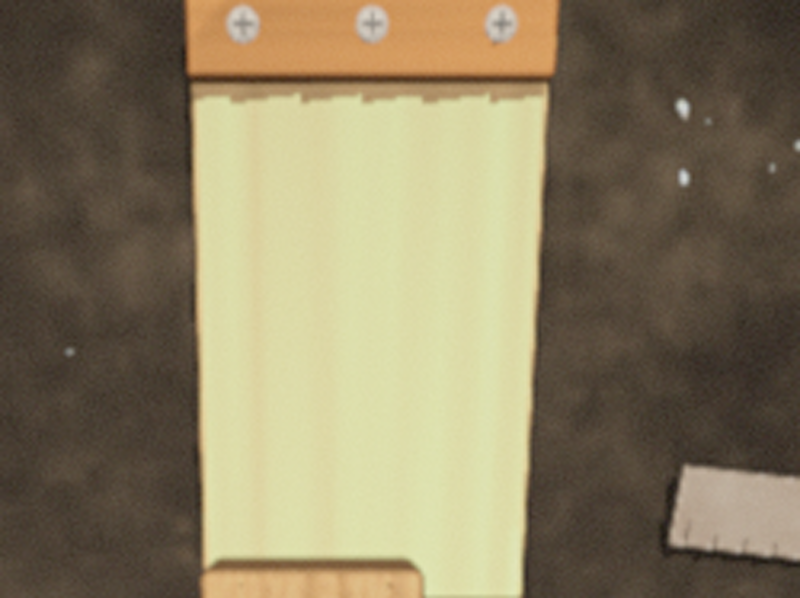

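Call:
{"fn": "play_rows", "kwargs": {
  "moves": [255,0,0,0,0,255,0,0,0,0,255,0,0,0,0,255,0,0,0,0]
}}

```text
time: 3.87
tool_pos: [564.3, -19.9, 249.6]
tcp_rot: [-3.141, -0.0, 1.457]
contact_force: [-0.6, 0.7, 0.1]
grip_width: 29.7
```

```bash
python3 - <<'E'
from jig import *
to(565,-20,250,83.5)
d,o=cam('wrist'); save('w5',d); crop('w5',220,0,470,187,3.2,'w5a');crop('w5',260,150,410,262,5.3,'w5b');
print(bot.get_obs()['tool_pos'])
E
```

```text
t 3.87 now [564.3 -19.9 249.6] psi 83.5 f [-0.6  0.7  0.1] w 29.7
shift [-0.   0.7 -0.4] turn -0.0
[564.47701985 -19.92040743 249.6867324 ]
```

View pics/w5a.png

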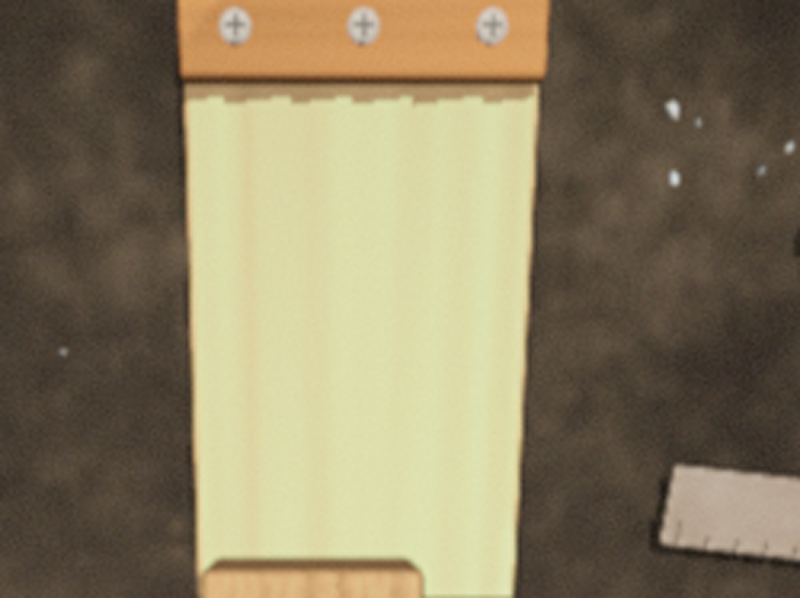

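View pics/w5b.png

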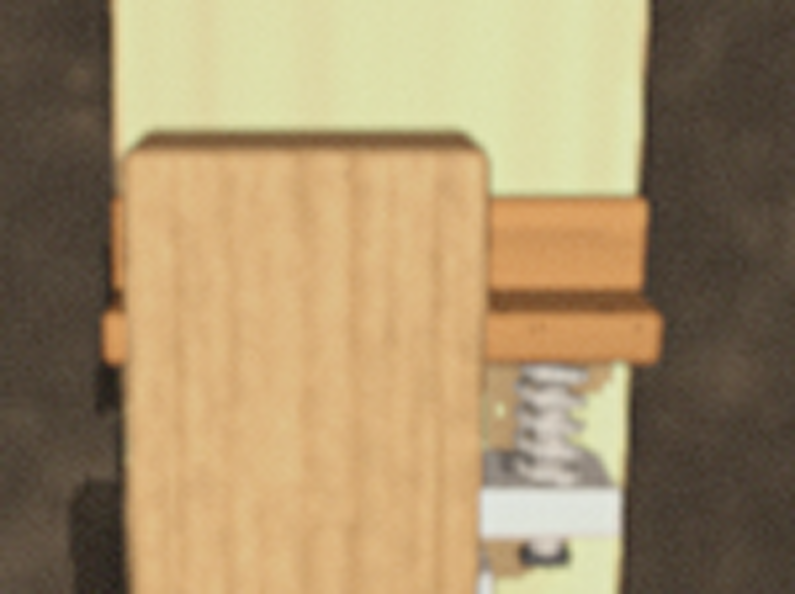

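```bash
python3 - <<'E'
from jig import *
d=load('w5')
A=lambda u,v:(u/3.2+220,v/3.2); B=lambda u,v:(u/5.3+260,v/5.3+150)
o=[((-52,165,27),A(181,79)),((52,165,27),A(546.5,79)),((-52,17,28),B(111,198)),((52,17,28),B(648,198)),]
x,r=fit(d,o); print(x,np.degrees(x[2])); print(r)
# bed edges at z 18
for u,v in [(187,110),(537,110),(199,560),(516,585)]:
    p=px2w(d,*A(u,v),18)[:2]-x[:2]; c,s=np.cos(x[2]),np.sin(x[2]); print((c*p[0]+s*p[1]).round(1),(-s*p[0]+c*p[1]).round(1))
T=d['M']@np.linalg.inv(np.array(bot.capture('wrist')['T_tool_cam']))
for u,v in [(126,155),(487,155),(300,150)]:
    p=px2w(d,*B(u,v),249.6-13.7); print('tool',np.linalg.inv(T)@np.append(p,1))
E
```

```text
[ 5.79805355e+02 -9.91689816e+00 -1.14344295e-01] -6.551445541493837
[[-0.32350103 -0.57062746]
 [ 0.26193826 -0.48440146]
 [-0.11750463  0.64562026]
 [ 0.18638115  0.74773207]]
-51.2 159.1
51.2 159.1
-51.2 29.2
52.3 21.2
tool [ 60.68978133 -14.43856387  13.70391324   1.        ]
tool [60.69450043 14.40957392 13.6953388   1.        ]
tool [61.08757774 -0.53256644 13.69978619  1.        ]
```

```bash
cat >> h.py <<'E'
JX,JY,JA=579.7,-10.0,np.radians(-6.53)
def jw(x,y): return JX+np.cos(JA)*x-np.sin(JA)*y, JY+np.sin(JA)*x+np.cos(JA)*y
def wj(p):
    a,b=p[0]-JX,p[1]-JY; return np.array([np.cos(JA)*a+np.sin(JA)*b,-np.sin(JA)*a+np.cos(JA)*b])
E
python3 - <<'E'
from h import *
x,y=jw(0.7,148); print(x,y); to(x,y,110,173.47)
print(bot.get_obs()['joint_positions'])
E
```

```text
597.2265265350636 136.96023566807352
t 3.97 now [564.5 -19.9 249.7] psi 83.5 f [-0.8  0.4 -0.7] w 29.7
shift [159.6  14.7 139.7] turn -90.0
[-1.70912120e-01  4.14687963e-01  1.41008546e+00  3.96947590e-06
  1.31677634e+00 -5.74339766e-02]
```

Call:
{"fn": "play_rows", "kwargs": {
  "moves": [255,20,2,0,-7,255,45,4,0,-14,255,75,7,20,-21,255,105,10,40,-28,255,130,12,60,-35,255,150,14,80,-42,255,159,14.7,100,-49,255,159.6,14.7,115,-56]
}}

```text
time: 4.63
tool_pos: [596.8, 139.3, 132.8]
tcp_rot: [-3.141, -0.001, 2.443]
contact_force: [0.3, 0.8, -0.6]
grip_width: 29.6
```

Call:
{"fn": "play_rows", "kwargs": {
  "moves": [255,0,0,5,-7,255,0,0,15,-14,255,0,0,20,-21,255,0,0,25,-28,255,0,0,25,-34,255,0,0,25,-34,255,0,0,25,-34,255,0,0,25,-34]
}}

```text
time: 5.3
tool_pos: [597.5, 137.0, 110.0]
tcp_rot: [3.141, 0.001, 3.025]
contact_force: [0.7, 0.6, -0.1]
grip_width: 30.2
```

```bash
python3 - <<'E'
from h import *
x,y=jw(0.7,148); to(x,y,52.2,173.47)
E
```

```text
t 5.3 now [597.5 137.  110. ] psi 173.32 f [ 0.7  0.6 -0.1] w 30.2
shift [ 0.3 -0.1 57.8] turn -0.1
```

Call:
{"fn": "play_rows", "kwargs": {
  "moves": [255,0.3,-0.1,20,-0.1,255,0.3,-0.1,38,-0.1,255,0.3,-0.1,48,-0.1,255,0.3,-0.1,54,-0.1,255,0.3,-0.1,57.8,-0.1,255,0.3,-0.1,57.8,-0.1,255,0.3,-0.1,57.8,-0.1,255,0.3,-0.1,57.8,-0.1]
}}

```text
time: 5.97
tool_pos: [597.5, 137.0, 52.6]
tcp_rot: [3.141, 0.001, 3.03]
contact_force: [-0.6, 0.3, -0.2]
grip_width: 29.6
```

```bash
python3 - <<'E'
from h import *
x,y=jw(0.7,148); to(x,y,52.2,173.47)
d,o=cam('side'); save('d6',d); crop('d6',260,200,400,312,5.3,'d6a')
E
```

```text
t 5.97 now [597.5 137.   52.6] psi 173.58 f [-0.6  0.3 -0.2] w 29.6
shift [ 0.3 -0.1  0.4] turn 0.1
```

View pics/d6a.png

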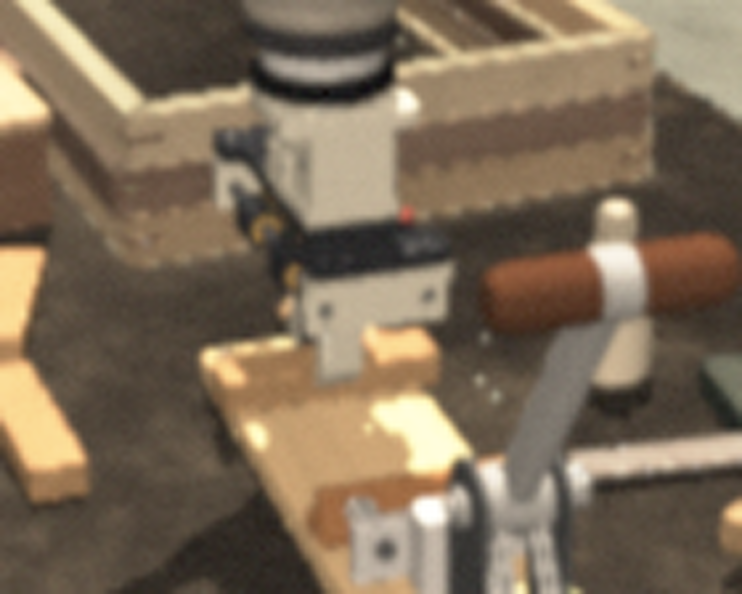

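Call:
{"fn": "play_rows", "kwargs": {
  "moves": [255,0,0,0.5,0,255,0,0,0.7,0,110,0,0,0.5,0,110,0,0,0.5,0,110,0,0,0.5,0,110,0,0,0.5,0]
}}

```text
time: 6.52
tool_pos: [597.0, 136.9, 51.4]
tcp_rot: [-3.142, 0.0, 3.03]
contact_force: [0.4, -0.1, -0.4]
grip_width: 50.2
```

```bash
python3 - <<'E'
from h import *
to(470,140,200,88)
E
```

```text
t 6.52 now [597.  136.9  51.4] psi 173.6 f [ 0.4 -0.1 -0.4] w 50.2
shift [ 126.5  -11.1 -148.6] turn 85.6
```

```bash
python3 - <<'E'
from h import *
to(450,95,235,88)
E
```

```text
t 6.52 now [597.  136.9  51.4] psi 173.6 f [ 0.4 -0.1 -0.4] w 50.2
shift [ 141.4  -58.1 -183.6] turn 85.6
```

Call:
{"fn": "play_rows", "kwargs": {
  "moves": [60,0,0,-25,0,60,0,0,-60,4,60,20,-8,-95,11,60,50,-20,-125,18,60,85,-35,-155,25,60,120,-48,-180,32,60,141,-58,-184,39,60,141.4,-58.1,-184,46]
}}

```text
time: 7.18
tool_pos: [446.1, 94.2, 238.2]
tcp_rot: [3.14, 0.001, 2.221]
contact_force: [1.7, -0.1, -0.6]
grip_width: 70.3
```

Call:
{"fn": "play_rows", "kwargs": {
  "moves": [60,0,0,0,7,60,0,0,0,14,60,0,0,0,21,60,0,0,0,28,60,0,0,0,35,60,0,0,0,39.6,60,0,0,0,39.6,60,0,0,0,39.6]
}}

```text
time: 7.85
tool_pos: [450.0, 95.0, 235.5]
tcp_rot: [3.141, 0.0, 1.539]
contact_force: [0.0, -0.0, 0.3]
grip_width: 70.6
```

```bash
python3 - <<'E'
from h import *
to(450,95,235,88)
d,o=cam('wrist'); save('w7',d); crop('w7',240,0,640,300,2,'w7a')
print(bot.get_obs()['tool_pos'])
E
```

```text
t 7.85 now [450.   95.  235.5] psi 88.15 f [ 0.  -0.   0.3] w 70.6
shift [0.  0.  0.5] turn 0.1
[449.98136805  94.97350483 235.45634335]
```

View pics/w7.png

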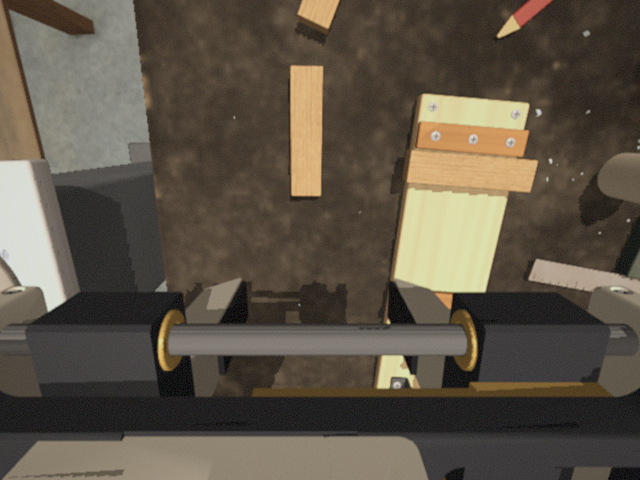

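Stave 1 lies on the bed against the fence, its ends slightly overhanging on both sides. The middle stave is at about (307,131). I'll take enlarged crops to measure both.

```bash
python3 - <<'E'
from h import *
crop('w7',280,50,340,210,3.7,'c1'); crop('w7',390,80,550,200,5,'c2')
a=cv2.imread('pics/c1.png');b=cv2.imread('pics/c2.png')
E
```

```text
(no output)
```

View pics/c1.png

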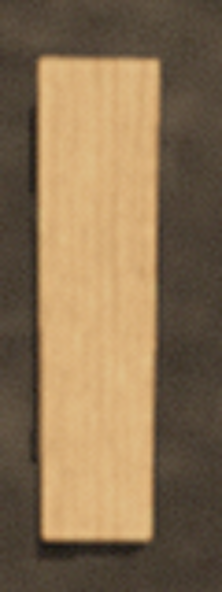

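View pics/c2.png

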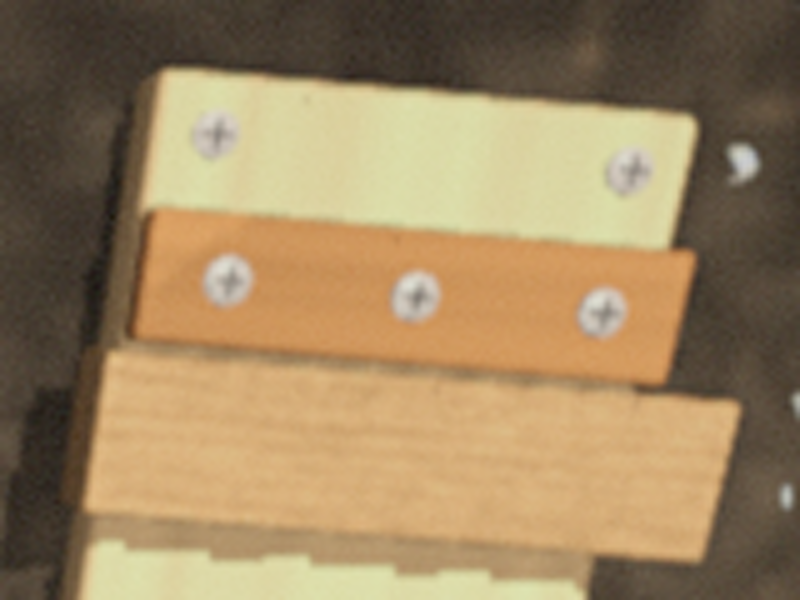

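```bash
python3 - <<'E'
from jig import *
d=load('w7'); C=lambda u,v:(u/5+390,v/5+80)
print('stave1 jig',[wj(px2w(d,*C(u,v),38)).round(1) for u,v in [(108,350),(742,403),(703,563),(85,513)]])
o=[((-52,165,27),C(133,336)),((52,165,27),C(667,384)),((-52,190,27),C(150,208)),((52,190,27),C(695,252)),((52,215,18),C(697,117)),((-52,215,18),C(160,68))]
x,r=fit(d,o);print(x,np.degrees(x[2]),r.round(1).tolist())
A=lambda u,v:(u/3.7+280,v/3.7+50)
q=np.array([px2w(d,*A(u,v),20)[:2] for u,v in [(38,58),(160,58),(153,541),(42,541)]]); print(q,q.mean(0))
a=(q[0]+q[1]-q[2]-q[3])/2; print(np.hypot(*a),np.degrees(np.arctan2(a[1],a[0])))
to(*q.mean(0),33.5,np.degrees(np.arctan2(a[1],a[0])))
E
```

```text
stave1 jig [array([-59.6, 163.5]), array([ 59.8, 163.7]), array([ 60.2, 133.7]), array([-59.2, 133.5])]
[ 5.79075241e+02 -9.67625664e+00 -1.12274409e-01] -6.43284976253683 [[-0.8, 1.3], [-0.5, 0.6], [0.0, -0.7], [0.4, -0.2], [1.1, -0.6], [-0.3, -0.3]]
[[429.53231131 236.96016219]
 [459.68782297 235.98603619]
 [454.48514984 116.12512459]
 [424.12573048 117.10165618]] [441.95775365 176.54324479]
119.9770347274942 87.4659162934454
t 7.9 now [450.   95.  235.5] psi 88.16 f [-0.4  0.1  0.4] w 70.0
shift [ 81.3 -10.7 202. ] turn 0.7
```

Call:
{"fn": "play_rows", "kwargs": {
  "moves": [60,38,-5,20,0.7,60,78,-10,50,0.7,60,81.3,-10.7,90,0.7,60,81.3,-10.7,130,0.7,60,81.3,-10.7,165,0.7,60,81.3,-10.7,190,0.7,60,81.3,-10.7,200,0.7,60,81.3,-10.7,202,0.7]
}}

```text
time: 8.57
tool_pos: [441.1, 176.4, 31.8]
tcp_rot: [-3.138, 0.001, 1.525]
contact_force: [-0.7, 0.4, 0.4]
grip_width: 70.1
```

Call:
{"fn": "play_rows", "kwargs": {
  "moves": [130,0,0,0,0,130,0,0,0,0,130,0,0,0,0,130,0,0,0,0]
}}

```text
time: 8.9
tool_pos: [443.2, 176.8, 34.9]
tcp_rot: [3.138, -0.001, 1.524]
contact_force: [-0.1, -0.1, -0.2]
grip_width: 48.2
```

```bash
python3 - <<'E'
from h import *
to(442,176.5,33.5,87.5)
E
```

```text
t 8.9 now [443.2 176.8  34.9] psi 87.31 f [-0.1 -0.1 -0.2] w 48.2
shift [-0.3 -1.2  1.4] turn -0.2
```

Call:
{"fn": "play_rows", "kwargs": {
  "moves": [255,0,0,0,0,255,0,0,0,0,255,0,0,0,0,255,0,0,0,0,255,0,0,0,0,255,0,0,0,0]
}}

```text
time: 9.4
tool_pos: [442.4, 176.6, 33.8]
tcp_rot: [3.141, -0.0, 1.524]
contact_force: [-1.9, 0.4, 7.3]
grip_width: 29.3
```

```bash
python3 - <<'E'
from h import *
to(442,176.5,33.5,87.5)
x,y=jw(0,98); print(x,y);to(x,y,120,173.47)
E
```

```text
t 9.4 now [442.4 176.6  33.8] psi 87.3 f [-1.9  0.4  7.3] w 29.3
shift [-0.1 -0.4  0.3] turn -0.2
590.8448962608915 87.36421974901236
t 9.4 now [442.4 176.6  33.8] psi 87.3 f [-1.9  0.4  7.3] w 29.3
shift [-82.2 152.6 -86.1] turn -86.2
```

```bash
python3 - <<'E'
from h import *
x,y=jw(0,92); print(x,y);to(x,y,120,173.47)
E
```

```text
590.1625556734899 81.4031450705014
t 9.4 now [442.4 176.6  33.8] psi 87.3 f [-1.9  0.4  7.3] w 29.3
shift [-88.2 152.2 -86.1] turn -86.2
```

Call:
{"fn": "play_rows", "kwargs": {
  "moves": [255,0,0,-25,0,255,0,0,-60,0,255,-10,15,-95,-7,255,-25,45,-110,-14,255,-45,80,-110,-21,255,-65,115,-110,-28,255,-85,145,-110,-35,255,-88.2,152.2,-110,-42]
}}

```text
time: 10.07
tool_pos: [594.0, 77.6, 143.2]
tcp_rot: [3.14, 0.003, 2.26]
contact_force: [-1.0, -0.1, -0.6]
grip_width: 29.5
```

Call:
{"fn": "play_rows", "kwargs": {
  "moves": [255,0,0,0,-7,255,0,0,0,-14,255,0,0,5,-21,255,0,0,10,-28,255,0,0,15,-35,255,0,0,25,-42,255,0,0,25,-44.2,255,0,0,25,-44.2]
}}

```text
time: 10.73
tool_pos: [589.4, 81.3, 117.4]
tcp_rot: [-3.141, -0.002, 3.029]
contact_force: [0.7, -0.4, -0.1]
grip_width: 29.5
```

Call:
{"fn": "play_rows", "kwargs": {
  "moves": [255,0,0,0,0,255,0,0,0,0,255,0,0,0,0]
}}

```text
time: 10.98
tool_pos: [590.2, 81.3, 118.7]
tcp_rot: [3.142, 0.001, 3.027]
contact_force: [0.0, 0.2, -1.4]
grip_width: 29.3
```

```bash
python3 - <<'E'
from h import *
x,y=jw(0,92); to(x,y,52.2,173.47)
E
```

```text
t 10.98 now [590.2  81.3 118.7] psi 173.44 f [ 0.   0.2 -1.4] w 29.3
shift [ 0.1  0.1 66.5] turn -0.0
```

Call:
{"fn": "play_rows", "kwargs": {
  "moves": [255,0,0,25,0,255,0,0,45,0,255,0,0,57,0,255,0,0,63,0,255,0,0,66.5,0,255,0,0,66.5,0,255,0,0,66.5,0,255,0,0,67,0]
}}

```text
time: 11.65
tool_pos: [590.8, 81.3, 52.4]
tcp_rot: [3.141, 0.002, 3.028]
contact_force: [0.4, -0.5, -0.6]
grip_width: 29.5
```

Call:
{"fn": "play_rows", "kwargs": {
  "moves": [255,0,0,0,0,144,0,0,0,0,144,0,0,0,0,144,0,0,0,0,144,0,0,-10,0,144,0,0,-25,0]
}}

```text
time: 12.15
tool_pos: [589.1, 81.3, 75.9]
tcp_rot: [-3.141, -0.003, 3.028]
contact_force: [-0.1, 0.1, 0.6]
grip_width: 39.7
```

```bash
python3 - <<'E'
from h import *
x,y=jw(0,77-19-8); to(x,y,75,173.47)
d,o=cam('side'); save('d8',d); crop('d8',260,200,400,312,5.3,'d8a')
E
```

```text
t 12.15 now [589.1  81.3  75.9] psi 173.5 f [-0.1  0.1  0.6] w 39.7
shift [ -1.  -41.8   0.9] turn 0.0
```

View pics/d8a.png

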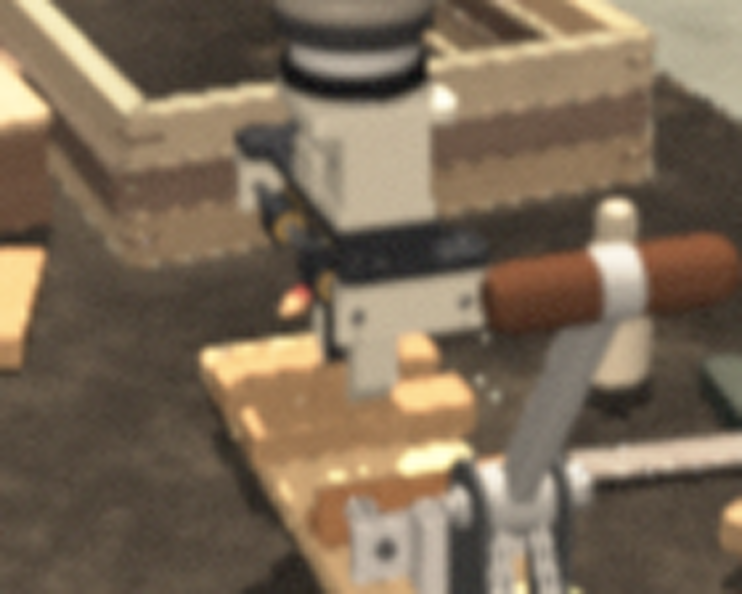

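Call:
{"fn": "play_rows", "kwargs": {
  "moves": [255,0,0,-15,0,255,-1,-15,-15,0,255,-1,-30,-15,0,255,-1,-42,-15,0,255,-1,-42,-15,0,255,-1,-42,-15,0,255,-1,-42,-5,0,255,-1,-42,5,0]
}}

```text
time: 12.87
tool_pos: [586.6, 40.1, 71.0]
tcp_rot: [3.141, 0.001, 3.029]
contact_force: [-1.3, -0.2, -0.3]
grip_width: 0.4
```

Call:
{"fn": "play_rows", "kwargs": {
  "moves": [255,0,0,5,0,255,0,0,15,0,255,0,0,22,0,255,0,0,25,0,255,0,0,25,0,255,0,0,25,0]
}}

```text
time: 13.37
tool_pos: [586.3, 39.5, 46.2]
tcp_rot: [-3.142, -0.0, 3.028]
contact_force: [0.5, 1.1, 0.8]
grip_width: 0.4
```

```bash
python3 - <<'E'
from h import *
x,y=jw(0,103.6-19); to(x,y,45,173.47); print(wj(bot.get_obs()['tool_pos']))
E
```

```text
t 13.37 now [586.3  39.5  46.2] psi 173.5 f [0.5 1.1 0.8] w 0.4
shift [ 0.9 34.6  1.2] turn 0.0
[ 0.92991942 49.97349509]
```

Call:
{"fn": "play_rows", "kwargs": {
  "moves": [255,0,6,1,0,255,0,12,1,0,255,0,18,1,0,255,0,24,1,0,255,0,28,1,0,255,0,31,1,0,255,0,32,1,0,255,0,32,1,0]
}}

```text
time: 14.03
tool_pos: [589.9, 71.7, 45.5]
tcp_rot: [3.142, 0.0, 3.029]
contact_force: [0.2, -0.2, -0.5]
grip_width: 0.2
```

Call:
{"fn": "play_rows", "kwargs": {
  "moves": [255,0,1,0,0,255,0,2,0,0]
}}

```text
time: 14.2
tool_pos: [590.1, 73.1, 45.4]
tcp_rot: [-3.141, -0.0, 3.028]
contact_force: [-0.3, -0.5, 0.1]
grip_width: 0.3
```

```bash
python3 - <<'E'
from h import *
to(590,70,45,173.47); print(wj(bot.get_obs()['tool_pos']))
d,o=cam('side'); save('d9',d); crop('d9',260,200,400,312,5.3,'d9a')
E
```

```text
t 14.2 now [590.1  73.1  45.4] psi 173.48 f [-0.3 -0.5  0.1] w 0.3
shift [-0.2 -3.1  0.4] turn 0.0
[ 0.89898417 83.74922643]
```

View pics/d9a.png

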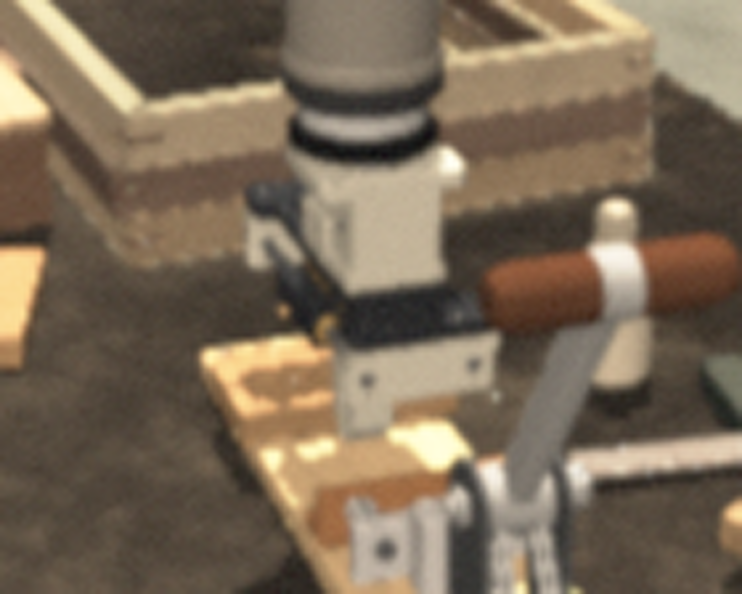

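Call:
{"fn": "play_rows", "kwargs": {
  "moves": [255,0,0.7,0,0,255,0,1.4,0,0,255,0,1.4,0,0]
}}

```text
time: 14.5
tool_pos: [590.3, 74.7, 45.4]
tcp_rot: [3.142, 0.0, 3.028]
contact_force: [-0.0, 0.3, -0.0]
grip_width: 0.3
```

Call:
{"fn": "play_rows", "kwargs": {
  "moves": [255,0,-3,0,0,255,0,-6,-15,0,255,0,-6,-50,0]
}}

```text
time: 14.75
tool_pos: [586.7, 68.1, 91.7]
tcp_rot: [-3.141, -0.009, 3.028]
contact_force: [0.3, 0.0, -0.4]
grip_width: 0.7
```

```bash
python3 - <<'E'
from h import *
to(478,250,235,65)
E
```

```text
t 14.75 now [586.7  68.1  91.7] psi 173.48 f [ 0.3  0.  -0.4] w 0.7
shift [ 130.   168.3 -142.3] turn 108.5
```

```bash
python3 - <<'E'
from h import *
to(535,40,235,83.5)
E
```

```text
t 14.75 now [586.7  68.1  91.7] psi 173.48 f [ 0.3  0.  -0.4] w 0.7
shift [  49.5  -33.9 -142.8] turn 90.0
```

Call:
{"fn": "play_rows", "kwargs": {
  "moves": [60,0,0,-40,7,60,10,-5,-80,14,60,25,-15,-115,21,60,49,-30,-143,28,60,49,-34,-143,35,60,49,-34,-143,42,60,49,-34,-143,49,60,49,-34,-143,56]
}}

```text
time: 15.42
tool_pos: [536.9, 40.1, 238.9]
tcp_rot: [3.141, 0.0, 2.044]
contact_force: [0.3, 0.2, 0.2]
grip_width: 49.3
```

Call:
{"fn": "play_rows", "kwargs": {
  "moves": [60,0,0,0,7,60,0,0,0,14,60,0,0,0,21,60,0,0,0,28,60,0,0,0,34,60,0,0,0,34]
}}

```text
time: 15.92
tool_pos: [537.0, 40.3, 238.4]
tcp_rot: [3.142, -0.0, 1.454]
contact_force: [0.3, 0.2, 0.1]
grip_width: 70.0
```

```bash
python3 - <<'E'
from h import *
d,o=cam('wrist'); save('w10',d); crop('w10',260,20,460,170,4,'c10')
to(440,240,235,65)
E
```

```text
t 15.97 now [537.   40.3 238.4] psi 83.61 f [-0.6 -0.9 -0.2] w 70.3
shift [ 187.6 -118.6    3.4] turn 18.6
```

View pics/c10.png

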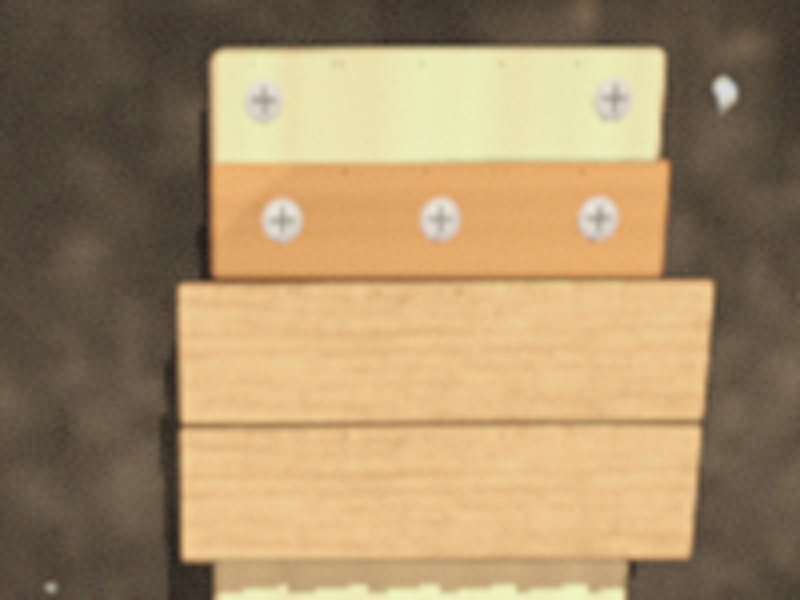

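View pics/w10.png

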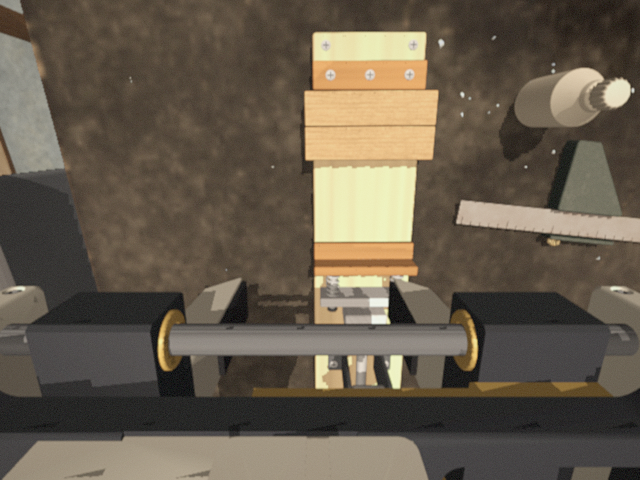

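```bash
python3 - <<'E'
from h import *
d=load('w10'); C=lambda u,v:(u/4+260,v/4+20)
print([wj(px2w(d,*C(u,v),38)).round(1) for u,v in [(179,282),(714,281),(706,420),(180,423),(180,430),(702,425),(692,558),(182,560)]])
E
```

```text
[array([-59.3, 163.6]), array([ 59.9, 163.4]), array([ 60.9, 134. ]), array([-59.5, 133.7]), array([-59.5, 132.2]), array([ 60.1, 132.9]), array([ 60.5, 103.2]), array([-59.4, 103.1])]
```

Call:
{"fn": "play_rows", "kwargs": {
  "moves": [60,35,-20,3,3,60,70,-42,3,6,60,105,-65,3,9,60,140,-88,3,12,60,170,-108,3,15,60,187,-118,3,18.6,60,187,-118,3,18.6,60,187,-118,3,18.6]
}}

```text
time: 16.63
tool_pos: [440.6, 240.3, 235.5]
tcp_rot: [3.141, 0.0, 1.139]
contact_force: [1.0, -0.4, 0.2]
grip_width: 70.2
```

Call:
{"fn": "play_rows", "kwargs": {
  "moves": [60,0,0,0,0,60,0,0,0,0,60,0,0,0,0,60,0,0,0,0]
}}

```text
time: 16.97
tool_pos: [441.5, 238.7, 235.4]
tcp_rot: [3.141, 0.0, 1.132]
contact_force: [-0.3, -0.9, -0.4]
grip_width: 70.4
```

```bash
python3 - <<'E'
from h import *
to(440,240,235,65)
d,o=cam('wrist'); save('w11',d)
E
```

```text
t 16.97 now [441.5 238.7 235.4] psi 64.85 f [-0.3 -0.9 -0.4] w 70.4
shift [ 0.5 -1.9  0.4] turn -0.2
```

View pics/w11.png

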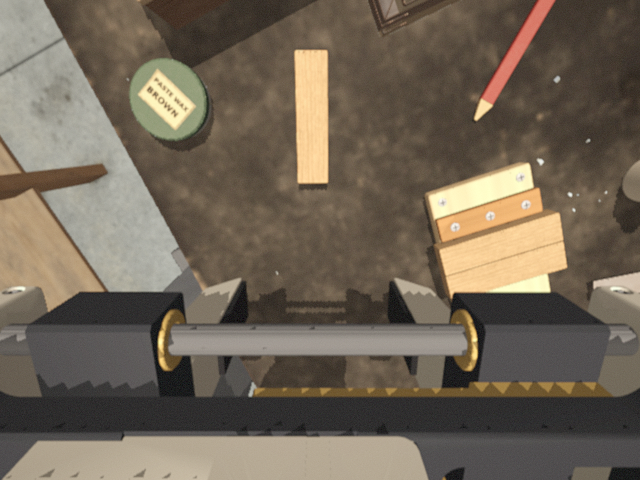

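```bash
python3 - <<'E'
from h import *
crop('w11',270,35,350,200,3.6,'c11'); crop('w11',120,0,360,120,3.3,'c11b')
E
```

```text
(no output)
```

View pics/c11.png

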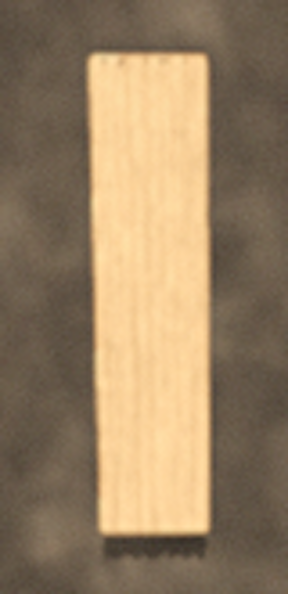

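View pics/c11b.png

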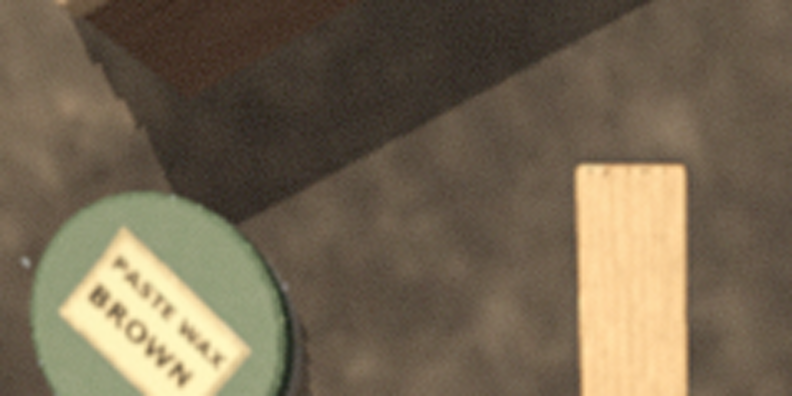

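```bash
python3 - <<'E'
from h import *
d=load('w11'); A=lambda u,v:(u/3.6+270,v/3.6+35)
q=np.array([px2w(d,*A(u,v),20)[:2] for u,v in [(88,53),(210,53),(210,534),(99,534)]]); print(q,q.mean(0))
a=(q[0]+q[1]-q[2]-q[3])/2; ang=np.degrees(np.arctan2(a[1],a[0])); print(np.hypot(*a),ang)
print('box',px2w(d,177.6,28.8,0),'tin',px2w(d,169,99,27))
to(*q.mean(0),33.5,ang)
E
```

```text
[[487.78261564 387.30573719]
 [515.51535782 374.2814569 ]
 [465.46172815 265.14430411]
 [437.50224857 278.26953034]] [476.56548755 326.25025713]
120.06927767159952 65.30315108445508
box [396.80446995 454.41475782   0.        ] tin [365.17380479 398.29335873  27.        ]
t 17.02 now [441.4 238.9 235.4] psi 64.85 f [ 0.2 -1.1 -0.1] w 70.3
shift [ 94.   -5.4 201.9] turn -0.5
```

Call:
{"fn": "play_rows", "kwargs": {
  "moves": [60,38,-2,10,-0.5,60,78,-5,30,-0.5,60,94,-5.4,65,-0.5,60,94,-5.4,105,-0.5,60,94,-5.4,145,-0.5,60,94,-5.4,180,-0.5,60,94,-5.4,197,-0.5,60,94,-5.4,201.5,-0.5]
}}

```text
time: 17.68
tool_pos: [474.1, 325.5, 30.0]
tcp_rot: [-3.137, 0.006, 1.141]
contact_force: [-0.3, -0.4, 0.8]
grip_width: 70.3
```

Call:
{"fn": "play_rows", "kwargs": {
  "moves": [130,0,0,0,0,130,0,0,0,0,130,0,0,0,0,130,0,0,0,0,130,0,0,0,0]
}}

```text
time: 18.1
tool_pos: [476.8, 327.4, 35.4]
tcp_rot: [3.14, -0.002, 1.141]
contact_force: [0.6, 0.5, -1.1]
grip_width: 46.1
```

```bash
python3 - <<'E'
from h import *
to(476.6,326.3,33.5,65.3)
E
```

```text
t 18.1 now [476.8 327.4  35.4] psi 65.4 f [ 0.6  0.5 -1.1] w 46.1
shift [-1.1  0.3  1.9] turn 0.1
```

Call:
{"fn": "play_rows", "kwargs": {
  "moves": [255,-0.4,0.2,0.7,0,255,-0.4,0.2,0.7,0,255,-0.4,0.2,0.7,0,255,-0.4,0.2,0.7,0,255,-0.4,0.2,0.7,0,255,-0.4,0.2,0.7,0]
}}

```text
time: 18.6
tool_pos: [476.1, 326.6, 33.5]
tcp_rot: [3.141, -0.0, 1.142]
contact_force: [-0.3, -0.5, 4.5]
grip_width: 29.7
```

```bash
python3 - <<'E'
from h import *
to(476.6,326.3,33.5,65.3)
# slot 3: stave2 edge ~103 -> centre
x,y=jw(0,103-24-2-15);print(x,y); to(x,y,125,173.47)
E
```

```text
t 18.6 now [476.1 326.6  33.5] psi 65.4 f [-0.3 -0.5  4.5] w 29.7
shift [-0.1  0.6 -0. ] turn 0.1
586.7508527364823 51.5977716779466
t 18.6 now [476.1 326.6  33.5] psi 65.4 f [-0.3 -0.5  4.5] w 29.7
shift [-204.   215.1  -91.5] turn -108.1
```

Call:
{"fn": "play_rows", "kwargs": {
  "moves": [255,0,0,-25,0,255,0,0,-60,0,255,-20,20,-90,7,255,-45,48,-100,14,255,-72,76,-100,21,255,-100,105,-100,28,255,-128,134,-100,35,255,-156,163,-100,42]
}}

```text
time: 19.27
tool_pos: [559.5, 115.2, 133.2]
tcp_rot: [-3.142, -0.0, 0.403]
contact_force: [0.7, 0.5, -0.8]
grip_width: 29.6
```

```bash
python3 - <<'E'
from h import *
x,y=jw(0,62); to(x,y,125,-6.53)
E
```

```text
t 19.27 now [559.5 115.2 133.2] psi 23.08 f [ 0.7  0.5 -0.8] w 29.6
shift [ 0.1 69.2  8.2] turn 29.6
```

Call:
{"fn": "play_rows", "kwargs": {
  "moves": [255,0,25,0,7,255,0,50,0,14,255,0,66,3,21,255,0,69.2,8,28,255,0,69.2,8,29.6,255,0,69.2,8,29.6,255,0,69.2,8,29.6,255,0,69.2,8,29.6]
}}

```text
time: 19.93
tool_pos: [586.7, 53.7, 125.2]
tcp_rot: [-3.142, -0.0, -0.107]
contact_force: [-0.1, 0.4, 0.1]
grip_width: 29.5
```

Call:
{"fn": "play_rows", "kwargs": {
  "moves": [255,0,0,0,0,255,0,0,0,0]
}}

```text
time: 20.1
tool_pos: [586.8, 53.7, 125.4]
tcp_rot: [-3.142, -0.0, -0.107]
contact_force: [0.6, 0.1, 0.0]
grip_width: 29.3
```

```bash
python3 - <<'E'
from h import *
x,y=jw(0,62); to(x,y,52,-6.53)
E
```

```text
t 20.1 now [586.8  53.7 125.4] psi -6.13 f [0.6 0.1 0. ] w 29.3
shift [ 0.2  2.1 73.4] turn 0.4
```

Call:
{"fn": "play_rows", "kwargs": {
  "moves": [255,0.2,2,25,0.4,255,0.2,2,50,0.4,255,0.2,2,63,0.4,255,0.2,2,70,0.4,255,0.2,2,73,0.4,255,0.2,2,73,0.4,255,0.2,2,73,0.4,255,0.2,2,73.5,0.4]
}}

```text
time: 20.77
tool_pos: [587.6, 51.4, 52.8]
tcp_rot: [-3.141, -0.002, -0.115]
contact_force: [0.1, -0.3, -0.4]
grip_width: 29.5
```

```bash
python3 - <<'E'
from h import *
x,y=jw(0,62); to(x,y,51.5,-6.53)
E
```

```text
t 20.77 now [587.6  51.4  52.8] psi -6.59 f [ 0.1 -0.3 -0.4] w 29.5
shift [-0.9 -0.1  1.3] turn -0.1
```

Call:
{"fn": "play_rows", "kwargs": {
  "moves": [255,-0.4,0,0.5,0,255,-0.4,0,0.7,0,144,-0.4,0,0.7,0,144,-0.4,0,0.7,0,144,-0.4,0,0.7,0,144,-0.4,0,-10,0,144,-0.4,0,-25,0,144,-0.4,0,-50,0]
}}

```text
time: 21.43
tool_pos: [585.1, 51.4, 101.0]
tcp_rot: [3.141, 0.004, -0.115]
contact_force: [0.8, -0.6, 0.4]
grip_width: 39.9
```

```bash
python3 - <<'E'
from h import *
print(wj(bot.get_obs()['tool_pos']))
x,y=jw(0,47-19-6); to(x,y,95,-6.53)
E
```

```text
[-1.65765977 61.61481356]
t 21.43 now [585.1  51.4 101. ] psi -6.61 f [ 0.8 -0.6  0.4] w 39.9
shift [ 1.7 39.6  6. ] turn -0.1
```

Call:
{"fn": "play_rows", "kwargs": {
  "moves": [255,0,0,0,0,255,1,15,0,0,255,1,30,0,0,255,1,38,0,0,255,1,38,0,0,255,1,38,0,0,255,1,38,10,0,255,1,38,20,0]
}}

```text
time: 22.1
tool_pos: [583.3, 14.2, 81.4]
tcp_rot: [-3.141, -0.001, -0.115]
contact_force: [-0.2, -0.5, -0.9]
grip_width: 0.5
```

```bash
python3 - <<'E'
from h import *
print(wj(bot.get_obs()['tool_pos']))
x,y=jw(0,23.5); to(x,y,53.5,-6.53)
E
```

```text
[ 0.85361298 24.43926671]
t 22.1 now [583.3  14.2  81.4] psi -6.57 f [-0.2 -0.5 -0.9] w 0.5
shift [-0.9  0.9 27.9] turn -0.0
```

Call:
{"fn": "play_rows", "kwargs": {
  "moves": [255,-0.5,0.5,10,0,255,-0.5,0.5,19,0,255,-0.5,0.5,25,0,255,-0.5,0.5,27,0,255,-0.5,0.5,27.5,0,255,-0.5,0.5,27.5,0]
}}

```text
time: 22.6
tool_pos: [582.5, 13.1, 54.1]
tcp_rot: [3.142, -0.0, -0.115]
contact_force: [0.2, -0.3, 0.4]
grip_width: 0.4
```

```bash
python3 - <<'E'
from h import *
print(wj(bot.get_obs()['tool_pos']))
x,y=jw(0,55); to(x,y,53,-6.53)
d,o=cam('side'); save('d12',d); crop('d12',260,200,400,312,5.3,'d12a')
E
```

```text
[ 0.19815504 23.31831982]
t 22.6 now [582.5  13.1  54.1] psi -6.6 f [ 0.2 -0.3  0.4] w 0.4
shift [ -0.2 -31.7   1.1] turn -0.1
```

View pics/d12a.png

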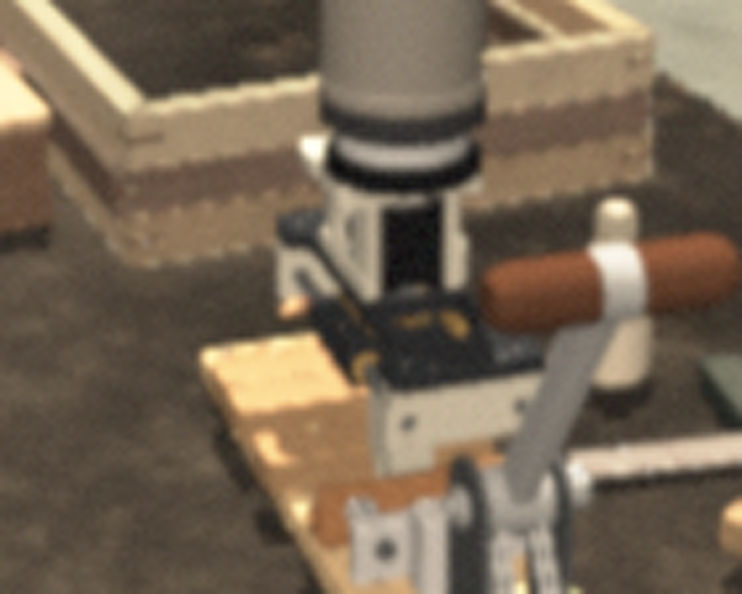

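Call:
{"fn": "play_rows", "kwargs": {
  "moves": [255,0,-5,0,0,255,0,-11,0,0,255,0,-17,0,0,255,0,-23,0,0,255,0,-27,0,0,255,0,-30,0,0,255,0,-31.5,0,0,255,0,-31.5,0,0]
}}

```text
time: 23.32
tool_pos: [586.2, 44.8, 54.5]
tcp_rot: [-3.142, -0.001, -0.115]
contact_force: [0.3, -0.4, 1.6]
grip_width: 0.4
```

Call:
{"fn": "play_rows", "kwargs": {
  "moves": [255,0,5,0,0,255,0,5,-30,0,255,0,5,-65,0,255,0,10,-100,0]
}}

```text
time: 23.65
tool_pos: [584.0, 34.5, 154.4]
tcp_rot: [-3.141, 0.003, -0.115]
contact_force: [1.0, 0.4, -0.6]
grip_width: 0.3
```

```bash
python3 - <<'E'
from h import *
to(545,5,235,83.5)
E
```

```text
t 23.65 now [584.   34.5 154.4] psi -6.6 f [ 1.   0.4 -0.6] w 0.3
shift [-35.6  33.8 -80.5] turn -90.1
```

Call:
{"fn": "play_rows", "kwargs": {
  "moves": [255,-12,10,-30,-7,255,-24,22,-60,-14,255,-35,34,-80,-21,255,-35,34,-80,-28,255,-35,34,-80,-35,255,-35,34,-80,-42,255,-35,34,-80,-49,255,-35,34,-80,-56]
}}

```text
time: 24.32
tool_pos: [545.9, 4.2, 234.0]
tcp_rot: [-3.141, 0.0, 0.868]
contact_force: [0.1, -0.0, 0.5]
grip_width: 0.8
```

Call:
{"fn": "play_rows", "kwargs": {
  "moves": [255,0,0,0,-7,255,0,0,0,-14,255,0,0,0,-21,255,0,0,0,-28,255,0,0,0,-34,255,0,0,0,-34]
}}

```text
time: 24.82
tool_pos: [545.9, 4.3, 233.9]
tcp_rot: [-3.141, -0.0, 1.459]
contact_force: [0.7, -0.3, -0.6]
grip_width: 0.5
```

```bash
python3 - <<'E'
from h import *
d,o=cam('wrist'); save('w13',d); crop('w13',240,20,440,170,4,'c13'); print(o['tool_pos'],o['tcp_rot'])
E
```

```text
[545.90219263   4.2843091  233.90933957] [-3.14084200e+00 -1.00795136e-04  1.45868441e+00]
```

View pics/w13.png

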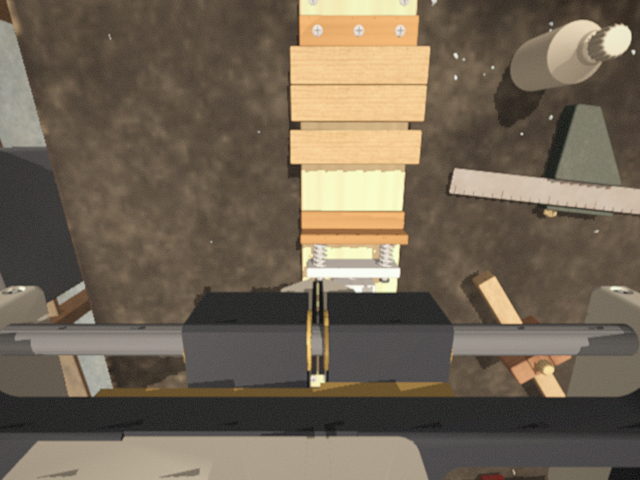

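View pics/c13.png

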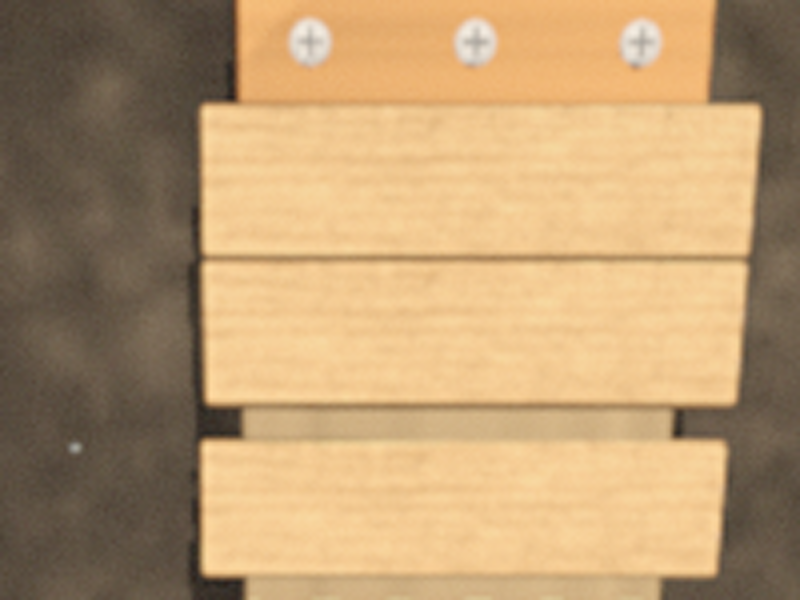

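```bash
python3 - <<'E'
from jig import *
d=load('w13'); C=lambda u,v:(u/4+240,v/4+20)
print([wj(px2w(d,*C(u,v),38)).round(1).tolist() for u,v in [(200,103),(761,104),(751,255),(204,255),(202,262),(748,262),(738,404),(206,404),(201,440),(728,442),(718,577),(202,575)]])
o=[((-52,165,27),C(238,102)),((52,165,27),C(710,103)),((-52,17,28),(302,211.5)),((52,17,28),(404,212))]
x,r=fit(d,o);print(x,np.degrees(x[2]),r.round(1).tolist())
E
```

```text
[[-59.2, 163.4], [60.2, 163.4], [60.8, 133.8], [-59.0, 133.6], [-59.4, 132.2], [60.2, 132.4], [60.7, 103.0], [-59.1, 102.8], [-60.4, 95.0], [59.1, 94.8], [59.4, 64.9], [-60.8, 65.1]]
[ 5.79680875e+02 -9.05330193e+00 -1.16059507e-01] -6.649719903285915 [[-0.1, 0.1], [0.1, 0.4], [-1.1, -0.2], [1.2, -0.3]]
```

```bash
python3 - <<'E'
from h import *
x,y=jw(0,-212); print(x,y); to(x,y,310,83.5)
print(w2px(load('d12'),(*jw(0,-211.85),243)), w2px(load('s1'),(*jw(0,-211.85),243)))
crop('s1',370,240,470,315,8,'s1h')
E
```

```text
555.5906325784799 -220.6246386407206
t 24.87 now [546.    4.4 234. ] psi 83.26 f [-1.2 -0.4 -0.8] w 0.4
shift [-222.3   35.9  -76.1] turn -0.2
[374.92872462 253.24206534] [417.57971177 284.05006631]
```

View pics/s1h.png

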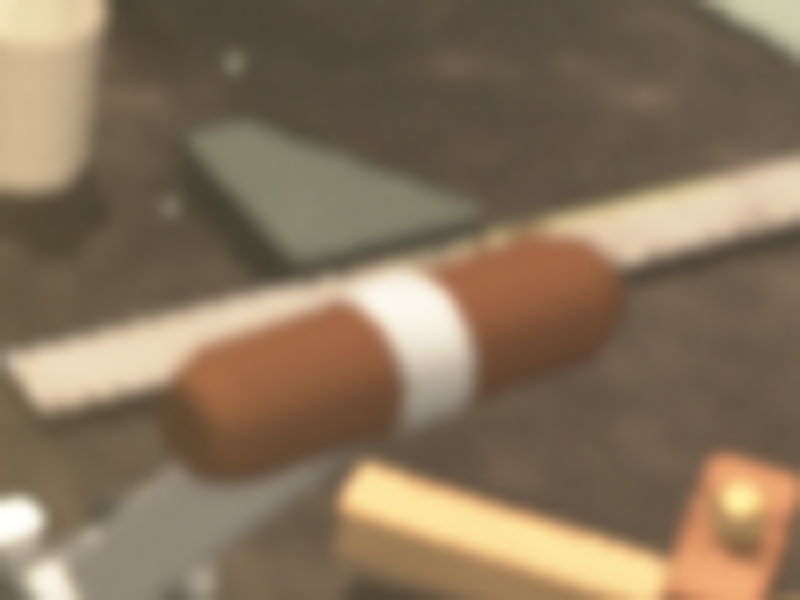

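Call:
{"fn": "play_rows", "kwargs": {
  "moves": [255,0,0,-35,0,255,-30,5,-70,0,255,-70,12,-80,-0.2,255,-110,18,-80,-0.2,255,-150,25,-80,-0.2,255,-185,31,-80,-0.2,255,-215,35,-80,-0.2,255,-222.3,35.9,-80,-0.2]
}}

```text
time: 25.53
tool_pos: [555.6, -225.2, 313.4]
tcp_rot: [-3.141, 0.001, 1.451]
contact_force: [-0.2, 0.5, 0.3]
grip_width: 0.4
```

Call:
{"fn": "play_rows", "kwargs": {
  "moves": [255,0,0,0,0,255,0,0,0,0,255,0,0,0,0,255,0,0,0,0,255,0,0,0,0]
}}

```text
time: 25.95
tool_pos: [556.5, -218.8, 314.6]
tcp_rot: [3.141, -0.0, 1.461]
contact_force: [0.3, -0.6, 0.2]
grip_width: 0.4
```

```bash
python3 - <<'E'
from h import *
x,y=jw(0,-212); print(x,y); to(x,y,282,83.5); print(wj(bot.get_obs()['tool_pos']))
for n in('side','scene'):
    d,o=cam(n); save(n[0]+'14',d)
crop('s14',360,200,480,290,6,'s14a'); crop('i14' if 0 else 's14',360,200,480,290,6,'s14a')
E
ls *.npz
```

```text
555.5906325784799 -220.6246386407206
t 25.95 now [ 556.5 -218.8  314.6] psi 83.68 f [ 0.3 -0.6  0.2] w 0.4
shift [-1.9 -0.8 32.6] turn 0.2
[   0.73617234 -210.0488696 ]
d12.npz
d3.npz
d6.npz
d8.npz
d9.npz
s1.npz
s14.npz
s2.npz
w1.npz
w10.npz
w11.npz
w13.npz
w2.npz
w4.npz
w5.npz
w7.npz
```

View pics/s14a.png

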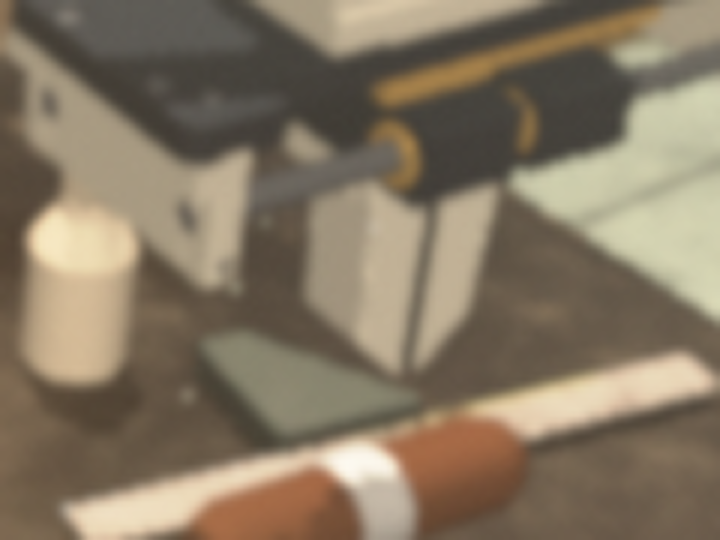

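Call:
{"fn": "play_rows", "kwargs": {
  "moves": [255,-1,-0.5,15,0,255,-1,-0.5,25,0,255,-1,-0.5,30,0,255,-1,-0.5,33,0,255,-1,-0.5,35,0,255,-1,-0.5,35,0,255,-1,-0.5,35,0]
}}

```text
time: 26.63
tool_pos: [555.9, -221.2, 279.7]
tcp_rot: [3.141, 0.0, 1.459]
contact_force: [0.1, 0.9, -0.1]
grip_width: 0.3
```

```bash
python3 - <<'E'
from h import *
x,y=jw(0,-212); to(x,y,279,83.5); print(wj(bot.get_obs()['tool_pos']))
E
```

```text
t 26.63 now [ 555.9 -221.2  279.7] psi 83.6 f [ 0.1  0.9 -0.1] w 0.3
shift [ 0.6 -0.4  0.7] turn 0.1
[   0.3932866  -212.55906423]
```

Call:
{"fn": "play_rows", "kwargs": {
  "moves": [255,-6.8,-0.3,5,0,255,-13.2,-0.3,10.5,0,255,-19.6,-0.3,16,0,255,-25.9,-0.3,21.8,0,255,-31.8,-0.3,28,0,255,-37.5,-0.3,34.2,0,255,-42.8,-0.3,41,0,255,-47.8,-0.3,47.7,0]
}}

```text
time: 27.3
tool_pos: [550.4, -272.9, 234.3]
tcp_rot: [3.136, 0.008, 1.458]
contact_force: [-1.4, -6.7, 10.5]
grip_width: 0.4
```

```bash
python3 - <<'E'
from h import *
to(*jw(0,-260.3),232,83.5); print(wj(bot.get_obs()['tool_pos']))
d,o=cam('side'); save('d15',d); crop('d15',300,200,440,305,5.7,'d15a')
E
```

```text
t 27.3 now [ 550.4 -272.9  234.3] psi 83.52 f [-1.4 -6.7 10.5] w 0.4
shift [ 4.3 -0.8  2.2] turn 0.0
[   0.77869988 -264.55742371]
```

View pics/d15a.png

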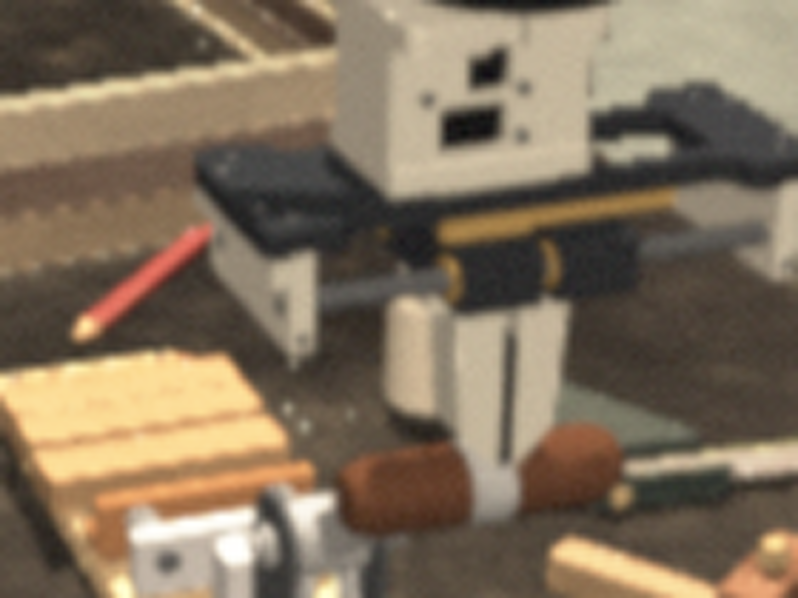

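Call:
{"fn": "play_rows", "kwargs": {
  "moves": [255,-4.6,0,7.2,0,255,-8.9,0,14.5,0,255,-12.8,0,22,0,255,-16.3,0,29.8,0,255,-19.4,0,37.8,0,255,-22.1,0,45.8,0,255,-24.3,0,54,0,255,-25.5,0,58,0]
}}

```text
time: 28.02
tool_pos: [547.6, -296.5, 174.0]
tcp_rot: [3.138, 0.003, 1.458]
contact_force: [0.2, -4.4, 5.5]
grip_width: 0.5
```

Call:
{"fn": "play_rows", "kwargs": {
  "moves": [255,-0.8,0,4.2,0,255,-1.5,0,8,0,255,-2.3,0,12,0,255,-3,0,16,0,255,-3.4,0,20,0,255,-3.8,0,24,0,255,-3.8,0,24,0]
}}

```text
time: 28.6
tool_pos: [547.3, -300.6, 150.7]
tcp_rot: [3.138, 0.005, 1.458]
contact_force: [-1.0, -5.6, 8.4]
grip_width: 0.3
```

```bash
python3 - <<'E'
from h import *
to(*jw(0,-290),136,83.5); print(wj(bot.get_obs()['tool_pos']))
d,o=cam('side'); save('d16',d); crop('d16',270,220,430,340,5,'d16a')
E
```

```text
t 28.6 now [ 547.3 -300.6  150.7] psi 83.56 f [-1.  -5.6  8.4] w 0.3
shift [ 2.5 -0.9 14.7] turn 0.1
[   0.8736545  -292.40519999]
```

View pics/d16a.png

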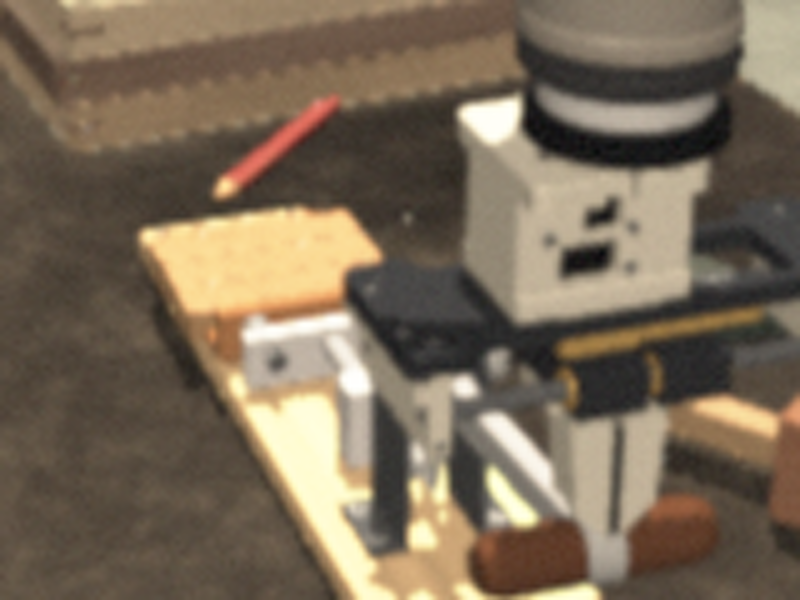

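Call:
{"fn": "play_rows", "kwargs": {
  "moves": [255,0.3,0,3,0,255,0.6,0,6,0,255,0.8,0,9,0,255,1,0,11,0,255,1.2,0,12.5,0,255,1.2,0,12.5,0,255,1.2,0,12.5,0]
}}

```text
time: 29.23
tool_pos: [547.8, -299.8, 139.2]
tcp_rot: [3.137, 0.006, 1.458]
contact_force: [-1.3, -6.3, 7.7]
grip_width: 0.5
```

```bash
python3 - <<'E'
from h import *
to(*jw(0,-290),136,83.5); print(wj(bot.get_obs()['tool_pos']))
for n,k in(('side','d17'),('scene','s17')):
    d,o=cam(n); save(k,d)
crop('d17',270,220,430,340,5,'d17a');crop('s17',270,230,470,380,4,'s17a')
E
```

```text
t 29.23 now [ 547.8 -299.8  139.2] psi 83.57 f [-1.3 -6.3  7.7] w 0.5
shift [ 1.5 -1.2  3.2] turn 0.1
[   1.22484891 -291.50843673]
```

View pics/d17a.png

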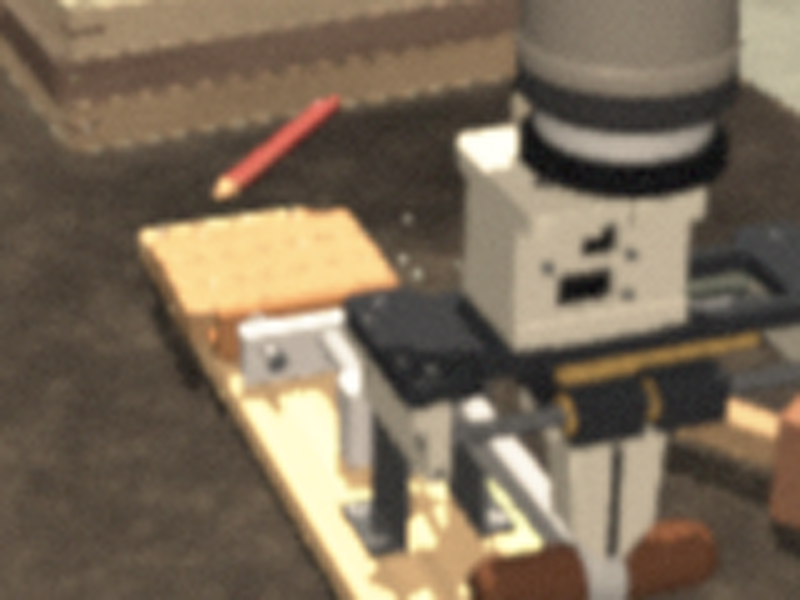

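View pics/s17a.png

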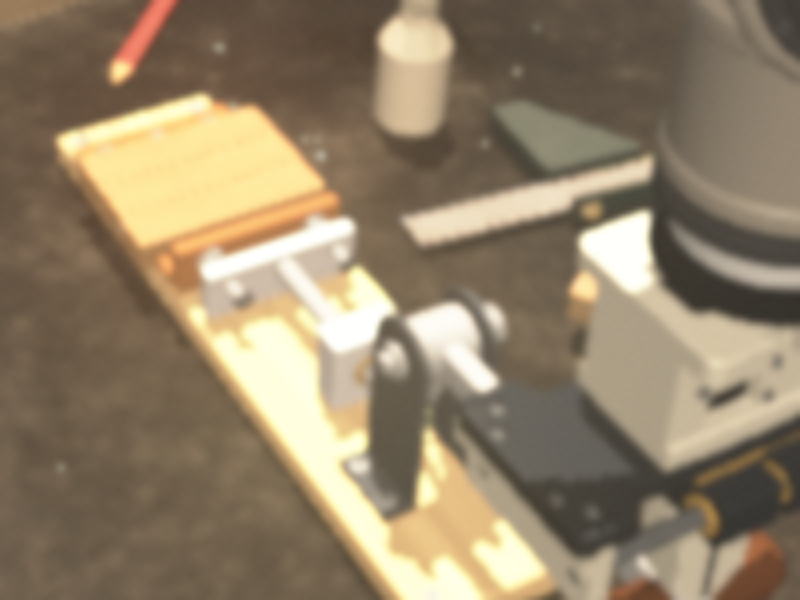

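Call:
{"fn": "play_rows", "kwargs": {
  "moves": [255,0.3,0,1,0,255,0.5,0,2,0,255,0.5,0,2.8,0,255,0.5,0,2.8,0,255,0.5,0,2.8,0,255,0.5,0,2.8,0,255,0.5,0,2.8,0,255,0.5,0,2.8,0]
}}

```text
time: 30.0
tool_pos: [547.9, -299.4, 136.6]
tcp_rot: [3.137, 0.006, 1.459]
contact_force: [-2.3, -7.7, 10.4]
grip_width: 0.1
```

```bash
python3 - <<'E'
from h import *
to(*jw(0,-290),136,83.5); print(wj(bot.get_obs()['tool_pos']), bot.get_obs()['dq'].round(3))
for n,k in(('side','d18'),('wrist','w18')):
    d,o=cam(n); save(k,d)
d=load('d18')
for q in (.9,1,1.1): print(q,[ (w2px(d,(*jw(x,-120-170*np.cos(1-q)),100+170*np.sin(1-q)))).round(1) for x in(-50,0,50)])
crop('d18',350,310,430,370,10,'d18a')
E
```

```text
t 30.0 now [ 547.9 -299.4  136.6] psi 83.57 f [-2.3 -7.7 10.4] w 0.1
shift [ 1.2 -1.3  0.5] turn 0.1
[   1.2765783  -291.17152429] [ 0.    -0.     0.001  0.001  0.    -0.001]
0.9 [array([364.7, 332.6]), array([388.6, 327.9]), array([411.7, 323.4])]
1 [array([364.6, 340.2]), array([388.3, 335.4]), array([411.3, 330.8])]
1.1 [array([364.2, 347.1]), array([387.7, 342.3]), array([410.5, 337.6])]
```

View pics/d18a.png

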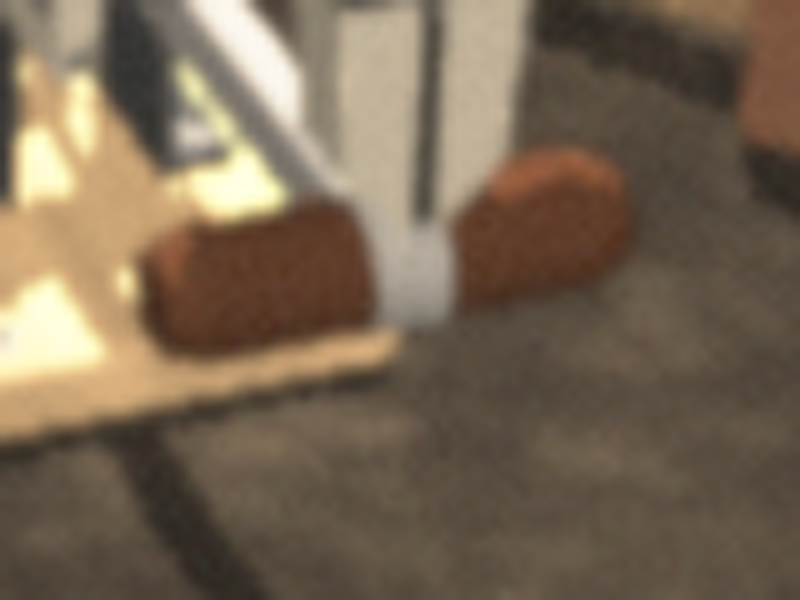

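View pics/w18.png

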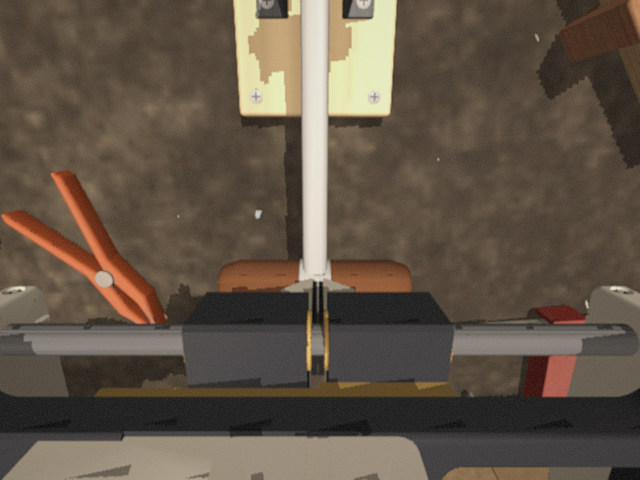

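Call:
{"fn": "play_rows", "kwargs": {
  "moves": [255,0,0,0,0,255,0,0,0,0,255,0,0,0,0,255,0,0,0,0,255,0,0,0,0,255,0,0,0,0]
}}

```text
time: 30.6
tool_pos: [547.9, -299.4, 136.6]
tcp_rot: [3.136, 0.006, 1.459]
contact_force: [-1.2, -7.6, 9.2]
grip_width: 0.5
```

```bash
python3 - <<'E'
from h import *
to(*jw(0,-290),136,83.5)
d,o=cam('scene'); save('s19',d); crop('s19',270,235,370,310,8,'s19a')
for y in (165,135,105,75): print(y,[w2px(d,(*jw(x,y),38)).round(1) for x in (-60,60)])
E
```

```text
t 30.6 now [ 547.9 -299.4  136.6] psi 83.57 f [-1.2 -7.6  9.2] w 0.5
shift [ 1.2 -1.3  0.6] turn 0.1
165 [array([287.8, 269. ]), array([331.9, 255.9])]
135 [array([293., 276.]), array([337.8, 262.3])]
105 [array([298.5, 283.2]), array([343.9, 268.9])]
75 [array([304.2, 290.8]), array([350.4, 275.8])]
```

View pics/s19a.png

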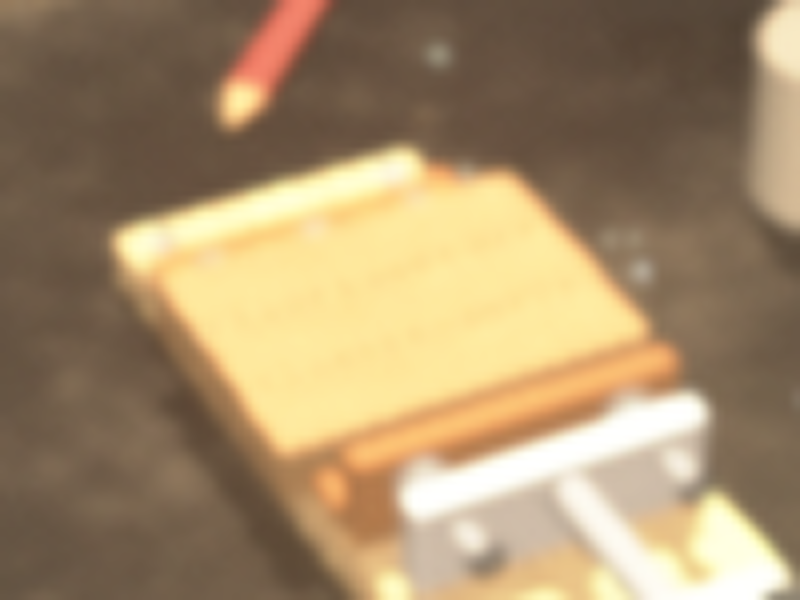

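View pics/s19.png

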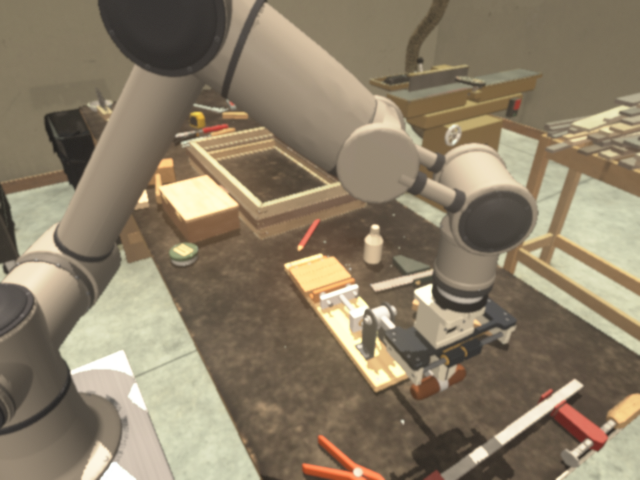

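```bash
python3 -c "
from plant import bot
print(bot.close_job()); o=bot.get_obs(); print(o['time'],o['tool_pos'],o['contact_force'])"
```

```text
the job is handed in; nothing more can be done
None
the job is handed in; nothing more can be done
```

The three staves are in the jig and the row is closed against the fence. I handed the job in at 30.6 s, with the closed fingers still holding the lever level.

- **Placing:** I laid each stave across the bed, then pushed staves 2 and 3 towards the fence with closed fingers. Before the lever closed the row, the wrist picture showed staves 1 and 2 touching, with about 8 mm between 2 and 3.
- **Centring:** The staves' middles were about +0.6, +0.6 and −0.7 mm off the board's middle. The ends are therefore even to about 1.3 mm, which I left as it was.
- **Lever:** The TCP height of 136.6 mm puts the lever at about 0.996 rad. In the side picture the handle lay within about 3 pixels of where a level lever should be. The hold did not move over the last 0.6 s, with about 9 to 10 N down and 8 N sideways on the handle.
- **Row after pressing:** The last scene picture shows the row closed, flat and even, with the pressing bar against it.
- **Bystanders:** The glue bottle and wax tin are where they were at the start. The gripper hid the gauge in the last scene picture. The last wrist picture showed part of it, and nothing came near it.

One check disagreed. The push on stave 3 should have closed its gap by dead reckoning but left those 8 mm, probably because the fingertips taper. The pressing bar then closed it.

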